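Fit snug pad spacers to brake calipers

TASK

Three brake calipers lie on the bench; lift the grey dust cover off each one that still wears it and stand the cover on the bench, right way up. Find by trial which coloured spacer slides between the pads of each caliper with drag, neither loose nor jammed, and leave that spacer in the caliper, straight and pushed fully home until its nose meets the back wall. Spacers not needed end lying flat on the bench.

Things in the scene. Friction and masses are not known exactly. Their poses are not given: they have to be found in the camera images.
- caliper_a: brake caliper lying on the bench, fixed: dark steel carrier plate 135 x 100 x 22 mm with a red body on it (top up to 90 mm above the bench). Origin: on the bench under the pads; +x points into the mouth (away from the robot at yaw 0), z up. The carrier's flat top, z = 22 mm, reaches from x = -75 to +60 mm and is also the lower pad face. No two calipers take the same spacer.
- caliper_a_mouth (a point): middle of the mouth on the carrier top, x = -28 mm. The black upper pad (56 mm wide, x = -10 to +26 mm) hangs over the carrier top with a gap of 3.3 to 10.5 mm that varies and is not given; its front is a rounded ramp that rises to 5 mm above the pad face at x = -27 mm. Axes as the caliper's.
- caliper_a_wall (a point): foot of the red back wall that stops a spacer's nose fully home, 58 mm past the mouth. The upper pad is sprung: a spacer up to 2.4 mm thicker than the gap lifts it against 3 to 4.5 N and slides with 2.5 to 8 N of drag (up to 15 N on the ramp); a thicker one jams within 20 mm of the mouth; a thinner one slides in loose, under 1.5 N. Axes as the caliper's.
- cover_a: loose grey dust cover over caliper_a, open below: 94 (x) x 88 (y) x 72 mm, 3 mm walls, 120 g. Origin: centre of its lower rim, z up. It stands on the carrier top, centred 11 mm behind the caliper's origin, with 5 to 12 mm of play round the caliper body, and hides the mouth; lift it 75 mm to clear. May be absent: that caliper is open already.
- cover_a_knob (a point): middle of the black knob on top of cover_a, 90 mm above its lower rim; the knob is 36 (x) x 18 (y) x 34 mm tall
- caliper_b: brake caliper lying on the bench, fixed: dark steel carrier plate 135 x 100 x 22 mm with a red body on it (top up to 90 mm above the bench). Origin: on the bench under the pads; +x points into the mouth (away from the robot at yaw 0), z up. The carrier's flat top, z = 22 mm, reaches from x = -75 to +60 mm and is also the lower pad face. No two calipers take the same spacer.
- caliper_b_mouth (a point): middle of the mouth on the carrier top, x = -28 mm. The black upper pad (56 mm wide, x = -10 to +26 mm) hangs over the carrier top with a gap of 3.3 to 10.5 mm that varies and is not given; its front is a rounded ramp that rises to 5 mm above the pad face at x = -27 mm. Axes as the caliper's.
- caliper_b_wall (a point): foot of the red back wall that stops a spacer's nose fully home, 58 mm past the mouth. The upper pad is sprung: a spacer up to 2.4 mm thicker than the gap lifts it against 3 to 4.5 N and slides with 2.5 to 8 N of drag (up to 15 N on the ramp); a thicker one jams within 20 mm of the mouth; a thinner one slides in loose, under 1.5 N. Axes as the caliper's.
- cover_b: loose grey dust cover over caliper_b, open below: 94 (x) x 88 (y) x 72 mm, 3 mm walls, 120 g. Origin: centre of its lower rim, z up. It stands on the carrier top, centred 11 mm behind the caliper's origin, with 5 to 12 mm of play round the caliper body, and hides the mouth; lift it 75 mm to clear. May be absent: that caliper is open already.
- cover_b_knob (a point): middle of the black knob on top of cover_b, 90 mm above its lower rim; the knob is 36 (x) x 18 (y) x 34 mm tall
- caliper_c: brake caliper lying on the bench, fixed: dark steel carrier plate 135 x 100 x 22 mm with a red body on it (top up to 90 mm above the bench). Origin: on the bench under the pads; +x points into the mouth (away from the robot at yaw 0), z up. The carrier's flat top, z = 22 mm, reaches from x = -75 to +60 mm and is also the lower pad face. No two calipers take the same spacer.
- caliper_c_mouth (a point): middle of the mouth on the carrier top, x = -28 mm. The black upper pad (56 mm wide, x = -10 to +26 mm) hangs over the carrier top with a gap of 3.3 to 10.5 mm that varies and is not given; its front is a rounded ramp that rises to 5 mm above the pad face at x = -27 mm. Axes as the caliper's.
- caliper_c_wall (a point): foot of the red back wall that stops a spacer's nose fully home, 58 mm past the mouth. The upper pad is sprung: a spacer up to 2.4 mm thicker than the gap lifts it against 3 to 4.5 N and slides with 2.5 to 8 N of drag (up to 15 N on the ramp); a thicker one jams within 20 mm of the mouth; a thinner one slides in loose, under 1.5 N. Axes as the caliper's.
- cover_c: loose grey dust cover over caliper_c, open below: 94 (x) x 88 (y) x 72 mm, 3 mm walls, 120 g. Origin: centre of its lower rim, z up. It stands on the carrier top, centred 11 mm behind the caliper's origin, with 5 to 12 mm of play round the caliper body, and hides the mouth; lift it 75 mm to clear. May be absent: that caliper is open already.
- cover_c_knob (a point): middle of the black knob on top of cover_c, 90 mm above its lower rim; the knob is 36 (x) x 18 (y) x 34 mm tall
- spacer_5: loose yellow plastic pad spacer, 5 mm thick: a flat tongue 105 mm long, 34 mm wide and 5 mm thick (its tail end rounded), with an upright fin of the same colour on it, 32 (x) x 12 (y) x 40 mm tall. 80 g. Origin: on the underside, below the fin; x points along the tongue to its nose, z up. The tongue reaches from x = -25 (tail; rounded end to -42) to +80 mm (nose).
- spacer_5_grip (a point): grasp point on the fin of spacer_5, 26 mm above the tongue's upper face (31 mm above its underside)
- spacer_8: loose green plastic pad spacer, 8 mm thick: a flat tongue 105 mm long, 34 mm wide and 8 mm thick (its tail end rounded), with an upright fin of the same colour on it, 32 (x) x 12 (y) x 40 mm tall. 80 g. Origin: on the underside, below the fin; x points along the tongue to its nose, z up. The tongue reaches from x = -25 (tail; rounded end to -42) to +80 mm (nose).
- spacer_8_grip (a point): grasp point on the fin of spacer_8, 26 mm above the tongue's upper face (34 mm above its underside)
- spacer_11: loose blue plastic pad spacer, 11 mm thick: a flat tongue 105 mm long, 34 mm wide and 11 mm thick (its tail end rounded), with an upright fin of the same colour on it, 32 (x) x 12 (y) x 40 mm tall. 80 g. Origin: on the underside, below the fin; x points along the tongue to its nose, z up. The tongue reaches from x = -25 (tail; rounded end to -42) to +80 mm (nose).
- spacer_11_grip (a point): grasp point on the fin of spacer_11, 26 mm above the tongue's upper face (37 mm above its underside)
- spacer_14: loose orange plastic pad spacer, 14 mm thick: a flat tongue 105 mm long, 34 mm wide and 14 mm thick (its tail end rounded), with an upright fin of the same colour on it, 32 (x) x 12 (y) x 40 mm tall. 80 g. Origin: on the underside, below the fin; x points along the tongue to its nose, z up. The tongue reaches from x = -25 (tail; rounded end to -42) to +80 mm (nose).
- spacer_14_grip (a point): grasp point on the fin of spacer_14, 26 mm above the tongue's upper face (40 mm above its underside)
Mind the look-alikes: they are no part of the job. Of the things like the spacer_8, leave any that is red; of the rest the larger one is meant.

How it is judged:
At the end, for the whole second after the job is handed in: Each caliper holds one spacer, straight (0.2 rad, 15 mm sideways), its nose within 15 mm of the back wall, squeezed by the sprung pad (contact over 3.5 N; loose is about 1 N). Other spacers lie flat and covers stand upright, on the bench, at rest (((x of spacer_5 in the frame of caliper_a between -0.065 and -0.046 m and y of spacer_5 in the frame of caliper_a between -0.015 and 0.015 m and angle between the x axis of spacer_5 and the x axis of caliper_a, either way round below 0.2 rad and angle between spacer_5's own z axis and vertical below 0.15 rad and contact force between spacer_5 and caliper_a above 3.5 N) or (x of spacer_8 in the frame of caliper_a between -0.065 and -0.046 m and y of spacer_8 in the frame of caliper_a between -0.015 and 0.015 m and angle between the x axis of spacer_8 and the x axis of caliper_a, either way round below 0.2 rad and angle between spacer_8's own z axis and vertical below 0.15 rad and contact force between spacer_8 and caliper_a above 3.5 N) or (x of spacer_11 in the frame of caliper_a between -0.065 and -0.046 m and y of spacer_11 in the frame of caliper_a between -0.015 and 0.015 m and angle between the x axis of spacer_11 and the x axis of caliper_a, either way round below 0.2 rad and angle between spacer_11's own z axis and vertical below 0.15 rad and contact force between spacer_11 and caliper_a above 3.5 N) or (x of spacer_14 in the frame of caliper_a between -0.065 and -0.046 m and y of spacer_14 in the frame of caliper_a between -0.015 and 0.015 m and angle between the x axis of spacer_14 and the x axis of caliper_a, either way round below 0.2 rad and angle between spacer_14's own z axis and vertical below 0.15 rad and contact force between spacer_14 and caliper_a above 3.5 N)) and ((x of spacer_5 in the frame of caliper_b between -0.065 and -0.046 m and y of spacer_5 in the frame of caliper_b between -0.015 and 0.015 m and angle between the x axis of spacer_5 and the x axis of caliper_b, either way round below 0.2 rad and angle between spacer_5's own z axis and vertical below 0.15 rad and contact force between spacer_5 and caliper_b above 3.5 N) or (x of spacer_8 in the frame of caliper_b between -0.065 and -0.046 m and y of spacer_8 in the frame of caliper_b between -0.015 and 0.015 m and angle between the x axis of spacer_8 and the x axis of caliper_b, either way round below 0.2 rad and angle between spacer_8's own z axis and vertical below 0.15 rad and contact force between spacer_8 and caliper_b above 3.5 N) or (x of spacer_11 in the frame of caliper_b between -0.065 and -0.046 m and y of spacer_11 in the frame of caliper_b between -0.015 and 0.015 m and angle between the x axis of spacer_11 and the x axis of caliper_b, either way round below 0.2 rad and angle between spacer_11's own z axis and vertical below 0.15 rad and contact force between spacer_11 and caliper_b above 3.5 N) or (x of spacer_14 in the frame of caliper_b between -0.065 and -0.046 m and y of spacer_14 in the frame of caliper_b between -0.015 and 0.015 m and angle between the x axis of spacer_14 and the x axis of caliper_b, either way round below 0.2 rad and angle between spacer_14's own z axis and vertical below 0.15 rad and contact force between spacer_14 and caliper_b above 3.5 N)) and ((x of spacer_5 in the frame of caliper_c between -0.065 and -0.046 m and y of spacer_5 in the frame of caliper_c between -0.015 and 0.015 m and angle between the x axis of spacer_5 and the x axis of caliper_c, either way round below 0.2 rad and angle between spacer_5's own z axis and vertical below 0.15 rad and contact force between spacer_5 and caliper_c above 3.5 N) or (x of spacer_8 in the frame of caliper_c between -0.065 and -0.046 m and y of spacer_8 in the frame of caliper_c between -0.015 and 0.015 m and angle between the x axis of spacer_8 and the x axis of caliper_c, either way round below 0.2 rad and angle between spacer_8's own z axis and vertical below 0.15 rad and contact force between spacer_8 and caliper_c above 3.5 N) or (x of spacer_11 in the frame of caliper_c between -0.065 and -0.046 m and y of spacer_11 in the frame of caliper_c between -0.015 and 0.015 m and angle between the x axis of spacer_11 and the x axis of caliper_c, either way round below 0.2 rad and angle between spacer_11's own z axis and vertical below 0.15 rad and contact force between spacer_11 and caliper_c above 3.5 N) or (x of spacer_14 in the frame of caliper_c between -0.065 and -0.046 m and y of spacer_14 in the frame of caliper_c between -0.015 and 0.015 m and angle between the x axis of spacer_14 and the x axis of caliper_c, either way round below 0.2 rad and angle between spacer_14's own z axis and vertical below 0.15 rad and contact force between spacer_14 and caliper_c above 3.5 N)) and linear speed of each of spacer_5, spacer_8, spacer_11, spacer_14, cover_a, cover_b, cover_c below 0.02 m/s and angle between each of spacer_5, spacer_8, spacer_11, spacer_14's own z axis and vertical below 0.15 rad and (height (world z) of spacer_5 below 0.006 m or (x of spacer_5 in the frame of caliper_a between -0.065 and -0.046 m and y of spacer_5 in the frame of caliper_a between -0.015 and 0.015 m and angle between the x axis of spacer_5 and the x axis of caliper_a, either way round below 0.2 rad and angle between spacer_5's own z axis and vertical below 0.15 rad and contact force between spacer_5 and caliper_a above 3.5 N) or (x of spacer_5 in the frame of caliper_b between -0.065 and -0.046 m and y of spacer_5 in the frame of caliper_b between -0.015 and 0.015 m and angle between the x axis of spacer_5 and the x axis of caliper_b, either way round below 0.2 rad and angle between spacer_5's own z axis and vertical below 0.15 rad and contact force between spacer_5 and caliper_b above 3.5 N) or (x of spacer_5 in the frame of caliper_c between -0.065 and -0.046 m and y of spacer_5 in the frame of caliper_c between -0.015 and 0.015 m and angle between the x axis of spacer_5 and the x axis of caliper_c, either way round below 0.2 rad and angle between spacer_5's own z axis and vertical below 0.15 rad and contact force between spacer_5 and caliper_c above 3.5 N)) and (height (world z) of spacer_8 below 0.006 m or (x of spacer_8 in the frame of caliper_a between -0.065 and -0.046 m and y of spacer_8 in the frame of caliper_a between -0.015 and 0.015 m and angle between the x axis of spacer_8 and the x axis of caliper_a, either way round below 0.2 rad and angle between spacer_8's own z axis and vertical below 0.15 rad and contact force between spacer_8 and caliper_a above 3.5 N) or (x of spacer_8 in the frame of caliper_b between -0.065 and -0.046 m and y of spacer_8 in the frame of caliper_b between -0.015 and 0.015 m and angle between the x axis of spacer_8 and the x axis of caliper_b, either way round below 0.2 rad and angle between spacer_8's own z axis and vertical below 0.15 rad and contact force between spacer_8 and caliper_b above 3.5 N) or (x of spacer_8 in the frame of caliper_c between -0.065 and -0.046 m and y of spacer_8 in the frame of caliper_c between -0.015 and 0.015 m and angle between the x axis of spacer_8 and the x axis of caliper_c, either way round below 0.2 rad and angle between spacer_8's own z axis and vertical below 0.15 rad and contact force between spacer_8 and caliper_c above 3.5 N)) and (height (world z) of spacer_11 below 0.006 m or (x of spacer_11 in the frame of caliper_a between -0.065 and -0.046 m and y of spacer_11 in the frame of caliper_a between -0.015 and 0.015 m and angle between the x axis of spacer_11 and the x axis of caliper_a, either way round below 0.2 rad and angle between spacer_11's own z axis and vertical below 0.15 rad and contact force between spacer_11 and caliper_a above 3.5 N) or (x of spacer_11 in the frame of caliper_b between -0.065 and -0.046 m and y of spacer_11 in the frame of caliper_b between -0.015 and 0.015 m and angle between the x axis of spacer_11 and the x axis of caliper_b, either way round below 0.2 rad and angle between spacer_11's own z axis and vertical below 0.15 rad and contact force between spacer_11 and caliper_b above 3.5 N) or (x of spacer_11 in the frame of caliper_c between -0.065 and -0.046 m and y of spacer_11 in the frame of caliper_c between -0.015 and 0.015 m and angle between the x axis of spacer_11 and the x axis of caliper_c, either way round below 0.2 rad and angle between spacer_11's own z axis and vertical below 0.15 rad and contact force between spacer_11 and caliper_c above 3.5 N)) and (height (world z) of spacer_14 below 0.006 m or (x of spacer_14 in the frame of caliper_a between -0.065 and -0.046 m and y of spacer_14 in the frame of caliper_a between -0.015 and 0.015 m and angle between the x axis of spacer_14 and the x axis of caliper_a, either way round below 0.2 rad and angle between spacer_14's own z axis and vertical below 0.15 rad and contact force between spacer_14 and caliper_a above 3.5 N) or (x of spacer_14 in the frame of caliper_b between -0.065 and -0.046 m and y of spacer_14 in the frame of caliper_b between -0.015 and 0.015 m and angle between the x axis of spacer_14 and the x axis of caliper_b, either way round below 0.2 rad and angle between spacer_14's own z axis and vertical below 0.15 rad and contact force between spacer_14 and caliper_b above 3.5 N) or (x of spacer_14 in the frame of caliper_c between -0.065 and -0.046 m and y of spacer_14 in the frame of caliper_c between -0.015 and 0.015 m and angle between the x axis of spacer_14 and the x axis of caliper_c, either way round below 0.2 rad and angle between spacer_14's own z axis and vertical below 0.15 rad and contact force between spacer_14 and caliper_c above 3.5 N)) and height (world z) of each of cover_a, cover_b, cover_c below 0.008 m and angle between each of cover_a, cover_b, cover_c's own z axis and vertical below 0.1 rad); the robot touches nothing.
Of cover_a, cover_b, cover_c only 2 to 3 are there at a start; the rules pass over those that are not, and their reading is None.
At some moment in a run one of spacer_5, spacer_8, spacer_11, spacer_14 may be knocked a few centimetres aside while the robot is not near it.
It also fails if it takes over 208 s, if anything falls off the work surface, if the arm or the gripper's body presses on something with over 40 N, if the wrist force passes 120 N, or if a joint passes its speed limit or range.

ROBOT

A 6-joint arm with a two-finger parallel gripper is mounted at the origin on a cart in front of the work surface, level with it; the furniture and walls round the work are solid. World frame = base frame: x ahead of the robot, y to its left, z up, the work surface at z = 0. Lengths are in m, angles in rad, forces in N, time in s.
With the tool pointing down it reaches from about 0.3 to 0.775 m from the base axis. Payload 14.6 kg.
Tool frame: the origin (TCP) lies midway between the tips of the shut fingers; the grasp point (between the pads) lies 19 mm behind it (grasp_offset is the distance from the TCP to the grasp point, in m); z points along the fingers, y is the line along which they close (so a half turn about z gives the same grasp; the last joint's range is limited). The gripper opens to 94 mm and grips with 3 to 60 N. Pads are 16 mm wide; open, the fingers measure 119 mm over their backs; the gripper's body (75 mm by 177 mm) begins 78 mm behind the grasp point.
Start: joints at [1.198, 0.3, 1.521, -0, 1.321, -0.067], TCP at [0.166, 0.524, 0.205] pointing down, gripper open.
Joint ranges: [-3.03, 3.03], [-0.79, 2.21], [0.23, 2.52], [-1.04, 4.18], [0, 3.07], [-2.55, 2.55]. Speed limits (rad/s): [2.22, 2.22, 2.57, 3.14, 3.14, 3.14].

INTERFACE

Orientations are given as [roll, pitch, yaw] about the fixed x, y, z axes, in that order (R = Rz(yaw) Ry(pitch) Rx(roll)).
In Python, from station import * gives the robot as it stands. The module is installed in compiled form; this text tells all that it offers.
- The arm moves only by the tool send_rows, never from a script. Its argument "rows" is a list of rows, each an object of numbers: "dx", "dy", "dz": the shift along the tool's x, y, z in mm; "roll": the turn about the tool's z in degrees; "jaw": the closure, from -1 (fully open) to 1 (shut). In form: [{"dx": .., "dy": .., "dz": .., "roll": .., "jaw": ..}, ...]. A call has 1 to 12 rows; each row shifts and turns the commanded pose from where the row before left it, along the tool's axes as they then stand; what a row does not reach is not made up. A row lasts 1/12 s, in which the tool goes at most 41.7 mm and 7.16 degrees, less where a joint would pass 70% of its speed; a pose out of reach is approached as far as the arm can. A call is refused whole if a number of a shift passes 41.7 or a number of a turn 7.16, either way. A call with a gripper value outside its range is refused whole. The fingers move at their own pace and stop on an object; "force" is the grip in N (left out, the last holds). Time passes only in rows, so rows that do not move let the fingers close. It gives the time, the measured TCP pose, the force, the opening and the grip force at its end, in the units of the state.
- get_obs(): the state, without advancing time (a new reading comes with each control period).
- camera(name): name is "side" or "top" or "wrist"; returns a dict with "frame" (480x640x3 uint8, red, green, blue), "z_map" (480x640 float32, m along the optical axis (not along the pixel's ray), 0 where there is no reading), "camera_matrix" (3x3 intrinsics, pixels), "rvec" (rotation vector, rad) and "tvec" (3), from world to camera coordinates, as OpenCV has them. Camera axes: x right, y down, z forward; pixel columns grow to the right and rows downward; lengths in m; the calibration is good to about 2 mm. The wrist camera is an equidistant fisheye: a pixel r from the principal point sees the ray r / f radians off the axis. A picture is of the moment at which its call begins.
- hand_in(): hands the job in; it is judged then, once.
The state is a dict: "time_s": time; "qpos": joint angles; "joint_vel": joint speeds; "tau": joint torques, N m; "ee_pos": TCP position; "eef_rot": TCP orientation; "force": force on the tool from outside, world axes, zero at the start; "moment": the same for the moment, N m; "grip_width": finger opening in m; "grip_force": force on a finger pad.
Only numpy, scipy, OpenCV 4.12 (cv2) and the standard library are available. Lean on these libraries where they do the work, as an engineer would, in place of code of your own. Each camera call takes 0.05 s, during which the arm holds its last target. There are 200 camera calls.

## Working session

There is one attempt and no reset: what is moved stays moved. The work goes in short steps, Python scripts to look and compute and a tool call to move; the robot and the scene stay as the last step left them, time stands still between calls to the robot, and variables do not carry over. Pictures are saved under pics/ and viewed, at most 14 in all, crops included, and the job is handed in when it is done.

Besides the shell and the picture viewer there is one more tool, called after "Request:" by a JSON object that holds its "api" and its "payload". send_rows: Moves the arm, as the interface text tells. Its arguments: {"type":"object","properties":{"rows":{"type":"array"},"force":{"type":"number"}},"required":["rows"]}

```bash
mkdir -p pics
cat > h.py <<'E'
from station import *
import numpy as np, cv2
def snap(n):
    c=camera(n); cv2.imwrite(f'pics/{n}_{get_obs()["time_s"]:.2f}.png',c['frame'][:,:,::-1]); return c
def cloud(c):
    K=c['camera_matrix'];R=cv2.Rodrigues(np.array(c['rvec'],float))[0];t=np.array(c['tvec'],float).ravel()
    z=c['z_map'];v,u=np.mgrid[:480,:640]
    P=np.stack([(u-K[0,2])/K[0,0]*z,(v-K[1,2])/K[1,1]*z,z],-1)
    return (P-t)@R
E
python3 - <<'E'
from h import *
for n in('top','side'):
    c=snap(n); np.savez('/tmp/'+n,**c); print(n,c['camera_matrix'],c['rvec'],c['tvec'])
print(get_obs())
E
ls pics
```

```text
top [[516.03489591   0.         320.2131489 ]
 [  0.         516.03489591 236.91957876]
 [  0.           0.           1.        ]] [ 2.14919324 -2.16582871  0.09488635] [0.06310872 0.5084843  1.41142397]
side [[461.6688433    0.         316.50597159]
 [  0.         461.6688433  235.58714128]
 [  0.           0.           1.        ]] [ 0.10463912 -2.80199515  1.38885208] [0.50649953 0.08168081 1.36902846]
{'time_s': 0.1, 'qpos': array([ 1.19842717e+00,  3.00435364e-01,  1.52151970e+00,  4.16094867e-05,
        1.32068539e+00, -6.66476288e-02]), 'joint_vel': array([ 0.00158856, -0.00354237, -0.00345558, -0.00060496, -0.00104833,
        0.00031298]), 'tau': array([ 2.36034393e-03, -5.32644439e+01, -3.53288376e+01,  7.10271858e-02,
        2.34202738e-02, -5.48338028e-05]), 'ee_pos': array([0.16547245, 0.52427436, 0.20493189]), 'eef_rot': array([-3.14054987e+00, -1.09995932e-04,  2.83586075e+00]), 'force': array([0.0568153 , 0.13472308, 0.22473978]), 'moment': array([-0.00425519,  0.01891347, -0.02426054]), 'grip_force': 0.0, 'grip_width': 0.09396379299671768}
side_0.10.png
top_0.05.png
```

View pics/top_0.05.png

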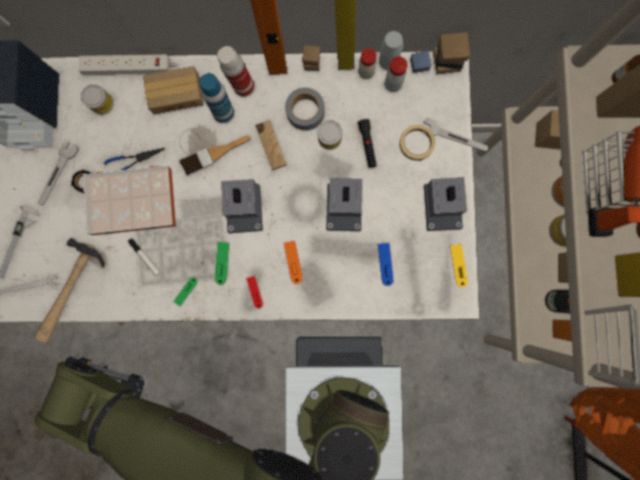

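View pics/side_0.10.png

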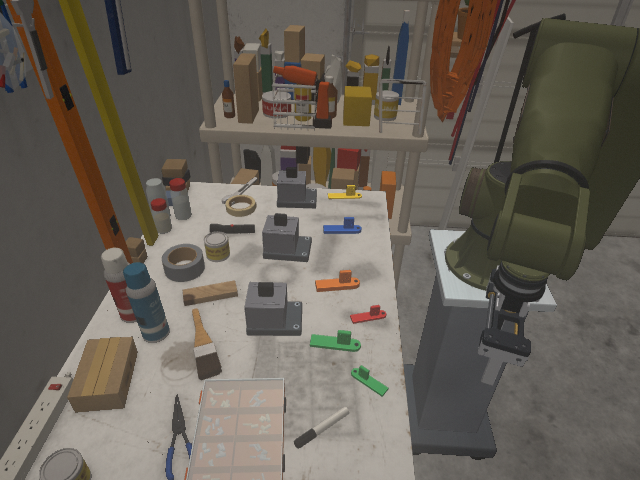

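Three calipers, all covered, at top pixels (241,204), (344,203) and (446,203). Candidates for spacer_8: large green (222,263), small green (185,291) and red (254,292). I choose the large green. The others are orange (293,262), blue (386,263) and yellow (459,264).

```bash
cat >> h.py <<'E'
import math
HUE={'yellow':(22,34),'green':(45,80),'blue':(105,125),'orange':(8,18)}
def masks(c):
    return cv2.cvtColor(c['frame'],cv2.COLOR_RGB2HSV)
def spacers(c,roi=(230,310,150,480),top=True):
    P=cloud(c);h=masks(c);out=[]
    for n,(a,b) in HUE.items():
        m=((h[...,0]>=a)&(h[...,0]<=b)&(h[...,1]>130)&(h[...,2]>60)).astype(np.uint8)
        mm=np.zeros_like(m);r=roi;mm[r[0]:r[1],r[2]:r[3]]=1;m&=mm
        k,L,S,_=cv2.connectedComponentsWithStats(m)
        for i in range(1,k):
            if S[i,4]<60: continue
            p=P[(L==i)&(c['z_map']>0)]
            lo=p[p[:,2]<0.025];hi=p[p[:,2]>0.035]
            d=np.cov(lo[:,:2].T);w,V=np.linalg.eigh(d);ax=V[:,1]
            f=np.median(hi,0) if len(hi) else np.full(3,np.nan)
            s=(lo[:,:2]-f[:2])@ax
            if abs(s.min())>abs(s.max()): ax=-ax;s=-s
            out.append((n,S[i,4],f,lo.mean(0),math.degrees(math.atan2(ax[1],ax[0])),s.min(),s.max()))
    return out
E
python3 - <<'E'
from h import *
np.set_printoptions(precision=4,suppress=True)
T=dict(np.load('/tmp/top.npz'));S=dict(np.load('/tmp/side.npz'))
print('bench',np.median(cloud(T)[150:155,300:310].reshape(-1,3),0), 'front edge',cloud(T)[300:330:3,345,0],cloud(T)[310,470:485:3,1])
for n,sz,f,lo,a,s0,s1 in spacers(T): print(n,sz,f,lo,'ang %.1f %.3f %.3f'%(a,s0,s1))
P=cloud(T)
for u in (241,344,446):
    R=P[170:240,u-35:u+35].reshape(-1,3)
    for nm,lo,hi in (('knob',.118,.135),('covtop',.085,.105),('plate',.015,.03)):
        q=R[(R[:,2]>lo)&(R[:,2]<hi)]
        if len(q)<5: print(nm,len(q));continue
        r=cv2.minAreaRect(q[:,:2].astype(np.float32)*1000)
        print(u,nm,len(q),np.median(q,0),r)
cr=cv2.resize(T['frame'][165:315,150:490],None,fx=2.3,fy=2.3,interpolation=cv2.INTER_CUBIC)
cv2.imwrite('pics/crop1.png',cr[:,:,::-1])
E
```

```text
bench [ 0.7598  0.1036 -0.0001] front edge [0.3336 0.3251 0.3167 0.3083 0.3001 0.2917 0.2835 0.2303 0.2171 0.2045] [-0.3562 -0.3639 -0.3729 -0.6119 -0.627 ]
yellow 455 [ 0.409  -0.3294  0.0447] [ 0.4327 -0.3265  0.0056] ang 5.8 -0.039 0.078
green 383 [0.4209 0.3384 0.0476] [0.4448 0.3376 0.0085] ang -1.7 -0.038 0.076
green 185 [0.3737 0.4295 0.0375] [0.3588 0.4406 0.007 ] ang 142.6 -0.025 0.056
blue 412 [ 0.4144 -0.1247  0.0505] [ 0.437  -0.1213  0.0117] ang 4.3 -0.038 0.075
orange 458 [0.4217 0.1308 0.0536] [0.4436 0.1366 0.0144] ang 11.9 -0.040 0.078
241 knob 96 [0.6126 0.2775 0.1278] ((612.79736328125, 277.9573669433594), (34.910518646240234, 17.22978401184082), 3.265305280685425)
241 covtop 1033 [0.6113 0.2746 0.0946] ((614.2998046875, 278.5481872558594), (95.78522491455078, 89.53007507324219), 3.1663196086883545)
241 plate 606 [0.5511 0.2625 0.0219] ((595.2630004882812, 276.4758605957031), (136.01931762695312, 101.4107666015625), 4.01544189453125)
344 knob 96 [ 0.6156 -0.0109  0.1274] ((614.892822265625, -10.970507621765137), (15.940047264099121, 35.41007614135742), 89.4862289428711)
344 covtop 1041 [ 0.6137 -0.0098  0.0943] ((615.1390380859375, -10.827228546142578), (87.61328125, 95.77008056640625), 87.0550308227539)
344 plate 589 [0.5515 0.0006 0.0224] ((595.3731079101562, -8.031898498535156), (98.85509490966797, 133.38397216796875), 87.96040344238281)
446 knob 104 [ 0.6124 -0.2859  0.1274] ((612.3910522460938, -286.0628356933594), (18.960039138793945, 34.71108627319336), 86.83642578125)
446 covtop 1055 [ 0.6108 -0.2823  0.0946] ((613.3892211914062, -286.82733154296875), (95.21138000488281, 89.24622344970703), 2.7930142879486084)
446 plate 610 [ 0.5517 -0.2779  0.0226] ((595.3623657226562, -286.8631896972656), (135.1367950439453, 101.19247436523438), 2.7363760471343994)
```

View pics/crop1.png

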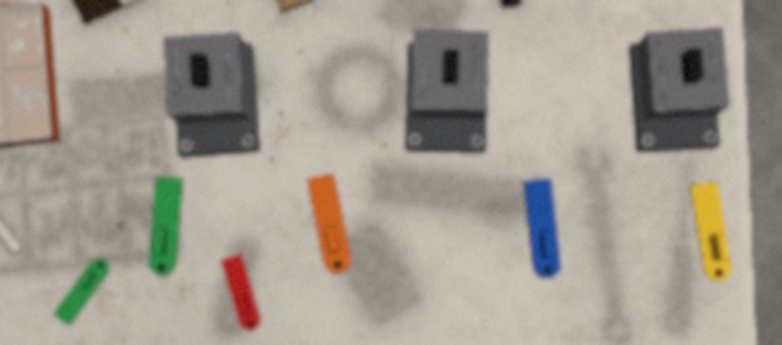

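The crop confirms the larger green at crop (167,225). The small green at (85,290) and the red at (240,290) are left alone. Measured sizes match the given ones: plate 136x101, cover 96x90 and spacer -39..+77 mm. Starting with the left cover.

Request:
{"api": "send_rows", "payload": {"rows": [{"roll": -7, "jaw": 0}, {"roll": -7, "jaw": 0}, {"roll": -7, "jaw": 0}, {"dx": -25, "dy": -16, "jaw": 0}, {"dx": -25, "dy": -16, "jaw": 0}, {"dx": -25, "dy": -16, "jaw": 0}, {"dx": -25, "dy": -16, "jaw": 0}, {"dx": -25, "dy": -16, "jaw": 0}, {"dx": -25, "dy": -16, "jaw": 0}, {"dx": -25, "dy": -16, "jaw": 0}, {"dx": -25, "dy": -16, "jaw": 0}, {"dx": -25, "dy": -16, "jaw": 0}], "force": 20}}

```text
invalid input at $.rows[0]: expected keys dx, dy, dz, roll, jaw
```

```bash
cat > go.py <<'E'
import sys,math
from station import get_obs
import numpy as np
# go.py x y z yaw(deg, target yaw of tool mod 180) (mm) -> turn first, then tool shift
o=get_obs();p=np.array(o['ee_pos'])*1000;psi=o['eef_rot'][2]
x,y,z,yaw=map(float,sys.argv[1:5])
t=math.degrees(psi)
d=(yaw-t+90)%180-90
f=math.radians(t+d);X=np.array([x,y,z])-p
print('t %.2f at'%o['time_s'],p.round(1),'yaw %.1f'%t,'F',np.round(o['force'],1),'grip %.4f %.1f'%(o['grip_width'],o['grip_force']),'q6 %.2f'%o['qpos'][5])
print('roll %.1f  dx %.1f dy %.1f dz %.1f'%(-d,X[0]*math.cos(f)+X[1]*math.sin(f),X[0]*math.sin(f)-X[1]*math.cos(f),-X[2]))
E
python3 go.py 613 278 160 183.5
```

```text
t 0.10 at [165.5 524.3 204.9] yaw 162.5 F [0.1 0.1 0.2] grip 0.0940 0.0 q6 -0.07
roll -21.0  dx -431.7 dy -273.1 dz 44.9
```

All keys are required, so I'm resending the call with every key filled in.

Request:
{"api": "send_rows", "payload": {"rows": [{"dx": 0, "dy": 0, "dz": 0, "roll": -7, "jaw": 0}, {"dx": 0, "dy": 0, "dz": 0, "roll": -7, "jaw": 0}, {"dx": 0, "dy": 0, "dz": 0, "roll": -7, "jaw": 0}, {"dx": -28, "dy": -18, "dz": 0, "roll": 0, "jaw": 0}, {"dx": -28, "dy": -18, "dz": 0, "roll": 0, "jaw": 0}, {"dx": -28, "dy": -18, "dz": 0, "roll": 0, "jaw": 0}, {"dx": -28, "dy": -18, "dz": 0, "roll": 0, "jaw": 0}, {"dx": -28, "dy": -18, "dz": 0, "roll": 0, "jaw": 0}, {"dx": -28, "dy": -18, "dz": 0, "roll": 0, "jaw": 0}, {"dx": -28, "dy": -18, "dz": 0, "roll": 0, "jaw": 0}, {"dx": -28, "dy": -18, "dz": 0, "roll": 0, "jaw": 0}, {"dx": -28, "dy": -18, "dz": 0, "roll": 0, "jaw": 0}], "force": 20}}

```text
time_s: 1.1
ee_pos: [0.4282, 0.3769, 0.2052]
eef_rot: [-3.141, -0.0, -3.081]
force: [-0.6, 0.2, 0.1]
grip_width: 0.047
grip_force: 0.0
```

```bash
python3 go.py 613 278 160 183.5
```

```text
t 1.10 at [428.2 376.9 205.2] yaw -176.5 F [-0.6  0.2  0.1] grip 0.0470 0.0 q6 -0.97
roll -0.0  dx -178.5 dy -110.0 dz 45.2
```

Request:
{"api": "send_rows", "payload": {"rows": [{"dx": -30, "dy": -18.5, "dz": 7.5, "roll": 0, "jaw": 0}, {"dx": -30, "dy": -18.5, "dz": 7.5, "roll": 0, "jaw": 0}, {"dx": -30, "dy": -18.5, "dz": 7.5, "roll": 0, "jaw": 0}, {"dx": -30, "dy": -18.5, "dz": 7.5, "roll": 0, "jaw": 0}, {"dx": -30, "dy": -18.5, "dz": 7.5, "roll": 0, "jaw": 0}, {"dx": -30, "dy": -18.5, "dz": 7.5, "roll": 0, "jaw": 0}, {"dx": 0, "dy": 0, "dz": 20, "roll": 0, "jaw": 0}, {"dx": 0, "dy": 0, "dz": 20, "roll": 0, "jaw": 0}, {"dx": 0, "dy": 0, "dz": 20, "roll": 0, "jaw": 0}, {"dx": 0, "dy": 0, "dz": 0, "roll": 0, "jaw": 1}, {"dx": 0, "dy": 0, "dz": 0, "roll": 0, "jaw": 1}, {"dx": 0, "dy": 0, "dz": 0, "roll": 0, "jaw": 1}], "force": 25}}

```text
time_s: 2.1
ee_pos: [0.6137, 0.2785, 0.1018]
eef_rot: [3.141, 0.001, -3.081]
force: [0.2, -0.5, 1.3]
grip_width: 0.0304
grip_force: 0.0
```

```bash
python3 go.py 600 392 190 180
```

```text
t 2.10 at [613.7 278.5 101.8] yaw -176.5 F [ 0.2 -0.5  1.3] grip 0.0304 0.0 q6 -1.26
roll 3.5  dx 13.7 dy 113.5 dz -88.2
```

Request:
{"api": "send_rows", "payload": {"rows": [{"dx": 0, "dy": 0, "dz": 0, "roll": 0, "jaw": 1}, {"dx": 0, "dy": 0, "dz": 0, "roll": 0, "jaw": 1}, {"dx": 0, "dy": 0, "dz": 0, "roll": 0, "jaw": 1}, {"dx": 0, "dy": 0, "dz": 0, "roll": 0, "jaw": 1}, {"dx": 0, "dy": 0, "dz": -15, "roll": 0, "jaw": 1}, {"dx": 0, "dy": 0, "dz": -20, "roll": 0, "jaw": 1}, {"dx": 0, "dy": 0, "dz": -20, "roll": 0, "jaw": 1}, {"dx": 0, "dy": 0, "dz": -20, "roll": 0, "jaw": 1}, {"dx": 0, "dy": 0, "dz": -15, "roll": 0, "jaw": 1}, {"dx": 0, "dy": 0, "dz": 0, "roll": 0, "jaw": 1}]}}

```text
time_s: 2.93
ee_pos: [0.6143, 0.2786, 0.1943]
eef_rot: [3.14, 0.005, -3.081]
force: [0.6, -0.1, -0.1]
grip_width: 0.018
grip_force: 25.0
```

```bash
python3 go.py 600 392 79 180
python3 - <<'E'
from h import *
c=camera('top');P=cloud(c)
for y in (.33,.34,.35,.36,.40,.42,.43,.44,.445,.45,.455,.46,.47):
    m=(abs(P[...,1]-y)<.004)&(P[...,0]>.54)&(P[...,0]<.66)&(c['z_map']>0)
    print(y,m.sum(),P[m][:,2].min().round(3) if m.any() else 0,P[m][:,2].max().round(3) if m.any() else 0)
E
```

```text
t 2.93 at [614.3 278.6 194.3] yaw -176.5 F [ 0.6 -0.1 -0.1] grip 0.0180 25.0 q6 -1.26
roll 3.5  dx 14.3 dy 113.4 dz 115.3
0.33 94 0.307 0.506
0.34 14 0.485 0.5
0.35 0 0 0
0.36 2 0.334 0.335
0.4 8 -0.01 0.004
0.42 7 -0.002 0.005
0.43 29 -0.009 0.007
0.44 51 -0.007 0.007
0.445 65 -0.006 0.007
0.45 76 -0.005 0.007
0.455 91 -0.009 0.009
0.46 91 -0.009 0.009
0.47 134 -0.009 0.045
```

Request:
{"api": "send_rows", "payload": {"rows": [{"dx": 0, "dy": 19, "dz": 0, "roll": 3.5, "jaw": 1}, {"dx": 2.5, "dy": 24, "dz": 0, "roll": 0, "jaw": 1}, {"dx": 2.5, "dy": 24, "dz": 0, "roll": 0, "jaw": 1}, {"dx": 2.5, "dy": 24, "dz": 0, "roll": 0, "jaw": 1}, {"dx": 2.5, "dy": 22, "dz": 8, "roll": 0, "jaw": 1}, {"dx": 2.5, "dy": 0, "dz": 25, "roll": 0, "jaw": 1}, {"dx": 2, "dy": 0, "dz": 25, "roll": 0, "jaw": 1}, {"dx": 0, "dy": 0, "dz": 25, "roll": 0, "jaw": 1}, {"dx": 0, "dy": 0, "dz": 20, "roll": 0, "jaw": 1}, {"dx": 0, "dy": 0, "dz": 9, "roll": 0, "jaw": 1}, {"dx": 0, "dy": 0, "dz": 0, "roll": 0, "jaw": 1}, {"dx": 0, "dy": 0, "dz": 0, "roll": 0, "jaw": 1}]}}

```text
time_s: 3.98
ee_pos: [0.5973, 0.3908, 0.0771]
eef_rot: [-3.141, -0.002, 3.141]
force: [-1.6, -0.0, -1.7]
grip_width: 0.0177
grip_force: 25.0
```

```bash
python3 go.py 600 392 79 180
```

```text
t 3.98 at [597.3 390.8  77.1] yaw 180.0 F [-1.6 -0.  -1.7] grip 0.0177 25.0 q6 -1.04
roll -0.0  dx -2.7 dy 1.2 dz -1.9
```

Request:
{"api": "send_rows", "payload": {"rows": [{"dx": 0, "dy": 0, "dz": 0.5, "roll": 0, "jaw": 0}, {"dx": 0, "dy": 0, "dz": 0, "roll": 0, "jaw": 0}, {"dx": 0, "dy": 0, "dz": 0, "roll": 0, "jaw": 0}, {"dx": 0, "dy": 0, "dz": -20, "roll": 0, "jaw": 0}, {"dx": 0, "dy": 0, "dz": -30, "roll": 0, "jaw": 0}, {"dx": 0, "dy": 0, "dz": -30, "roll": 0, "jaw": 0}, {"dx": 0, "dy": -25, "dz": 0, "roll": 2, "jaw": 0}, {"dx": 0, "dy": -35, "dz": 0, "roll": 0, "jaw": 0}, {"dx": 0, "dy": -35, "dz": 0, "roll": 0, "jaw": 0}, {"dx": 0, "dy": -35, "dz": 0, "roll": 0, "jaw": 0}, {"dx": 0, "dy": -35, "dz": 0, "roll": 0, "jaw": 0}, {"dx": 0, "dy": -35, "dz": 0, "roll": 0, "jaw": 0}]}}

```text
time_s: 4.98
ee_pos: [0.5912, 0.1897, 0.1581]
eef_rot: [3.141, 0.0, 3.106]
force: [1.1, -0.3, 0.6]
grip_width: 0.047
grip_force: 0.0
```

```bash
python3 go.py 615 -10.5 100 178
```

```text
t 4.98 at [591.2 189.7 158.1] yaw 178.0 F [ 1.1 -0.3  0.6] grip 0.0470 0.0 q6 -1.28
roll -0.0  dx -30.8 dy -199.3 dz 58.1
```

Request:
{"api": "send_rows", "payload": {"rows": [{"dx": -5, "dy": -33, "dz": 0, "roll": 0, "jaw": 0}, {"dx": -5, "dy": -33, "dz": 0, "roll": 0, "jaw": 0}, {"dx": -5, "dy": -33, "dz": 0, "roll": 0, "jaw": 0}, {"dx": -5, "dy": -33, "dz": 0, "roll": 0, "jaw": 0}, {"dx": -5, "dy": -33, "dz": 0, "roll": 0, "jaw": 0}, {"dx": -5, "dy": -32, "dz": 0, "roll": 0, "jaw": 0}, {"dx": 0, "dy": 0, "dz": 20, "roll": 0, "jaw": 0}, {"dx": 0, "dy": 0, "dz": 20, "roll": 0, "jaw": 0}, {"dx": 0, "dy": 0, "dz": 18, "roll": 0, "jaw": 0}, {"dx": 0, "dy": 0, "dz": 0, "roll": 0, "jaw": 0}]}}

```text
time_s: 5.82
ee_pos: [0.613, -0.0068, 0.0965]
eef_rot: [3.141, -0.005, 3.106]
force: [0.2, 0.6, -0.3]
grip_width: 0.0471
grip_force: 0.0
```

```bash
python3 go.py 615 -10.5 100 178
```

```text
t 5.82 at [613.   -6.8  96.5] yaw 178.0 F [ 0.2  0.6 -0.3] grip 0.0471 0.0 q6 -1.61
roll -0.0  dx -2.2 dy -3.6 dz -3.5
```

Request:
{"api": "send_rows", "payload": {"rows": [{"dx": -2, "dy": -3.5, "dz": -3, "roll": 0, "jaw": 1}, {"dx": 0, "dy": 0, "dz": 0, "roll": 0, "jaw": 1}, {"dx": 0, "dy": 0, "dz": 0, "roll": 0, "jaw": 1}, {"dx": 0, "dy": 0, "dz": 0, "roll": 0, "jaw": 1}, {"dx": 0, "dy": 0, "dz": 0, "roll": 0, "jaw": 1}, {"dx": 0, "dy": 0, "dz": 0, "roll": 0, "jaw": 1}, {"dx": 0, "dy": 0, "dz": -15, "roll": 0, "jaw": 1}, {"dx": 0, "dy": 0, "dz": -20, "roll": 0, "jaw": 1}, {"dx": 0, "dy": 0, "dz": -20, "roll": 0, "jaw": 1}, {"dx": 0, "dy": 0, "dz": -20, "roll": 0, "jaw": 1}, {"dx": 0, "dy": 0, "dz": -15, "roll": 0, "jaw": 1}, {"dx": 0, "dy": 0, "dz": 0, "roll": 0, "jaw": 1}]}}

```text
time_s: 6.82
ee_pos: [0.6175, -0.0102, 0.1963]
eef_rot: [-3.141, 0.005, 3.107]
force: [0.3, 0.2, -1.0]
grip_width: 0.0181
grip_force: 25.0
```

```bash
python3 go.py 605 134 78 180
```

```text
t 6.82 at [617.5 -10.2 196.3] yaw 178.0 F [ 0.3  0.2 -1. ] grip 0.0181 25.0 q6 -1.61
roll -2.0  dx 12.5 dy 144.2 dz 118.3
```

Request:
{"api": "send_rows", "payload": {"rows": [{"dx": 0, "dy": 22, "dz": 0, "roll": -2, "jaw": 1}, {"dx": 2.5, "dy": 25, "dz": 0, "roll": 0, "jaw": 1}, {"dx": 2.5, "dy": 25, "dz": 0, "roll": 0, "jaw": 1}, {"dx": 2.5, "dy": 25, "dz": 0, "roll": 0, "jaw": 1}, {"dx": 2.5, "dy": 25, "dz": 0, "roll": 0, "jaw": 1}, {"dx": 2.5, "dy": 22, "dz": 8, "roll": 0, "jaw": 1}, {"dx": 0, "dy": 0, "dz": 25, "roll": 0, "jaw": 1}, {"dx": 0, "dy": 0, "dz": 25, "roll": 0, "jaw": 1}, {"dx": 0, "dy": 0, "dz": 25, "roll": 0, "jaw": 1}, {"dx": 0, "dy": 0, "dz": 20, "roll": 0, "jaw": 1}, {"dx": 0, "dy": 0, "dz": 8, "roll": 0, "jaw": 1}, {"dx": 0, "dy": 0, "dz": 0, "roll": 0, "jaw": 1}]}}

```text
time_s: 7.82
ee_pos: [0.6042, 0.1335, 0.0804]
eef_rot: [-3.141, -0.002, 3.141]
force: [0.3, -0.0, -0.8]
grip_width: 0.0178
grip_force: 25.0
```

Request:
{"api": "send_rows", "payload": {"rows": [{"dx": 0, "dy": 0, "dz": 1, "roll": 0, "jaw": 0}, {"dx": 0, "dy": 0, "dz": 0, "roll": 0, "jaw": 0}, {"dx": 0, "dy": 0, "dz": 0, "roll": 0, "jaw": 0}, {"dx": 0, "dy": 0, "dz": -20, "roll": 0, "jaw": 0}, {"dx": 0, "dy": 0, "dz": -30, "roll": 0, "jaw": 0}, {"dx": 0, "dy": 0, "dz": -30, "roll": 0, "jaw": 0}, {"dx": 0, "dy": -25, "dz": 0, "roll": -2.5, "jaw": 0}, {"dx": 0, "dy": -35, "dz": 0, "roll": 0, "jaw": 0}, {"dx": 0, "dy": -35, "dz": 0, "roll": 0, "jaw": 0}, {"dx": 0, "dy": -35, "dz": 0, "roll": 0, "jaw": 0}, {"dx": 0, "dy": -35, "dz": 0, "roll": 0, "jaw": 0}, {"dx": 0, "dy": -35, "dz": 0, "roll": 0, "jaw": 0}]}}

```text
time_s: 8.82
ee_pos: [0.6122, -0.0677, 0.1612]
eef_rot: [-3.142, 0.0, -3.098]
force: [-0.2, 0.3, -0.1]
grip_width: 0.0472
grip_force: 0.0
```

```bash
python3 go.py 612.5 -286 100 182.7
```

```text
t 8.82 at [612.2 -67.7 161.2] yaw -177.5 F [-0.2  0.3 -0.1] grip 0.0472 0.0 q6 -1.78
roll -0.2  dx 10.0 dy -218.1 dz 61.2
```

Request:
{"api": "send_rows", "payload": {"rows": [{"dx": 1.5, "dy": -33, "dz": 0, "roll": 0, "jaw": 0}, {"dx": 1.5, "dy": -33, "dz": 0, "roll": 0, "jaw": 0}, {"dx": 1.5, "dy": -33, "dz": 0, "roll": 0, "jaw": 0}, {"dx": 1.5, "dy": -33, "dz": 0, "roll": 0, "jaw": 0}, {"dx": 1.5, "dy": -33, "dz": 0, "roll": 0, "jaw": 0}, {"dx": 1.5, "dy": -33, "dz": 0, "roll": 0, "jaw": 0}, {"dx": 0, "dy": -17, "dz": 0, "roll": 0, "jaw": 0}, {"dx": 0, "dy": 0, "dz": 20, "roll": 0, "jaw": 0}, {"dx": 0, "dy": 0, "dz": 20, "roll": 0, "jaw": 0}, {"dx": 0, "dy": 0, "dz": 20, "roll": 0, "jaw": 0}, {"dx": 0, "dy": 0, "dz": 0, "roll": 0, "jaw": 0}]}}

```text
time_s: 9.73
ee_pos: [0.611, -0.2806, 0.0967]
eef_rot: [3.138, -0.005, -3.099]
force: [-1.5, -0.6, -0.9]
grip_width: 0.0469
grip_force: 0.0
```

```bash
python3 go.py 612.5 -286 100 182.7
```

```text
t 9.73 at [ 611.  -280.6   96.7] yaw -177.5 F [-1.5 -0.6 -0.9] grip 0.0469 0.0 q6 -2.10
roll -0.2  dx -1.2 dy -5.5 dz -3.3
```

Request:
{"api": "send_rows", "payload": {"rows": [{"dx": -1, "dy": -4, "dz": 0, "roll": 0, "jaw": 1}, {"dx": 0, "dy": 0, "dz": 0, "roll": 0, "jaw": 1}, {"dx": 0, "dy": 0, "dz": 0, "roll": 0, "jaw": 1}, {"dx": 0, "dy": 0, "dz": 0, "roll": 0, "jaw": 1}, {"dx": 0, "dy": 0, "dz": 0, "roll": 0, "jaw": 1}, {"dx": 0, "dy": 0, "dz": 0, "roll": 0, "jaw": 1}, {"dx": 0, "dy": 0, "dz": -15, "roll": 0, "jaw": 1}, {"dx": 0, "dy": 0, "dz": -20, "roll": 0, "jaw": 1}, {"dx": 0, "dy": 0, "dz": -20, "roll": 0, "jaw": 1}, {"dx": 0, "dy": 0, "dz": -20, "roll": 0, "jaw": 1}, {"dx": 0, "dy": 0, "dz": -15, "roll": 0, "jaw": 1}, {"dx": 0, "dy": 0, "dz": 0, "roll": 0, "jaw": 1}]}}

```text
time_s: 10.73
ee_pos: [0.6147, -0.2856, 0.1947]
eef_rot: [-3.139, 0.004, -3.098]
force: [0.1, -0.6, -0.5]
grip_width: 0.0175
grip_force: 25.0
```

```bash
python3 go.py 608 -147 78.4 180
```

```text
t 10.73 at [ 614.7 -285.6  194.7] yaw -177.5 F [ 0.1 -0.6 -0.5] grip 0.0175 25.0 q6 -2.10
roll 2.5  dx 6.7 dy 138.6 dz 116.3
```

Request:
{"api": "send_rows", "payload": {"rows": [{"dx": 0, "dy": 20, "dz": 0, "roll": 2.5, "jaw": 1}, {"dx": 1, "dy": 24, "dz": 0, "roll": 0, "jaw": 1}, {"dx": 1, "dy": 24, "dz": 0, "roll": 0, "jaw": 1}, {"dx": 1, "dy": 24, "dz": 0, "roll": 0, "jaw": 1}, {"dx": 1, "dy": 24, "dz": 0, "roll": 0, "jaw": 1}, {"dx": 1, "dy": 22, "dz": 8, "roll": 0, "jaw": 1}, {"dx": 0, "dy": 0, "dz": 25, "roll": 0, "jaw": 1}, {"dx": 0, "dy": 0, "dz": 25, "roll": 0, "jaw": 1}, {"dx": 0, "dy": 0, "dz": 25, "roll": 0, "jaw": 1}, {"dx": 0, "dy": 0, "dz": 20, "roll": 0, "jaw": 1}, {"dx": 0, "dy": 0, "dz": 8, "roll": 0, "jaw": 1}, {"dx": 0, "dy": 0, "dz": 0, "roll": 0, "jaw": 1}]}}

```text
time_s: 11.73
ee_pos: [0.6075, -0.1469, 0.0785]
eef_rot: [3.141, -0.002, 3.141]
force: [0.0, -0.4, -1.3]
grip_width: 0.0179
grip_force: 25.0
```

Request:
{"api": "send_rows", "payload": {"rows": [{"dx": 0, "dy": 0, "dz": 1, "roll": 0, "jaw": 0}, {"dx": 0, "dy": 0, "dz": 0, "roll": 0, "jaw": 0}, {"dx": 0, "dy": 0, "dz": 0, "roll": 0, "jaw": 0}, {"dx": 0, "dy": 0, "dz": -20, "roll": 0, "jaw": 0}, {"dx": 0, "dy": 0, "dz": -30, "roll": 0, "jaw": 0}, {"dx": 30, "dy": 0, "dz": -30, "roll": 0, "jaw": 0}, {"dx": 35, "dy": 0, "dz": 0, "roll": 0, "jaw": 0}, {"dx": 35, "dy": 0, "dz": 0, "roll": 0, "jaw": 0}, {"dx": 35, "dy": 0, "dz": 0, "roll": 0, "jaw": 0}, {"dx": 35, "dy": 0, "dz": 0, "roll": 0, "jaw": 0}, {"dx": 35, "dy": 0, "dz": 0, "roll": 0, "jaw": 0}, {"dx": 0, "dy": 0, "dz": 0, "roll": 0, "jaw": 0}]}}

```text
time_s: 12.73
ee_pos: [0.3993, -0.1467, 0.1584]
eef_rot: [3.141, -0.001, 3.14]
force: [-0.4, -0.2, -0.3]
grip_width: 0.047
grip_force: 0.0
```

```bash
python3 - <<'E'
from h import *
np.set_printoptions(precision=4,suppress=True)
T=snap('top');S=snap('side')
for n,sz,f,lo,a,s0,s1 in spacers(T): print(n,sz,f,lo,'ang %.1f %.3f %.3f'%(a,s0,s1))
P=cloud(T)
for y0 in (.277,-.008,-.287):
    m=(abs(P[...,1]-y0)<.065)&(P[...,0]>.51)&(P[...,0]<.68)&(P[...,2]>.016)&(P[...,2]<.030)&(T['z_map']>0)
    q=P[m]; print(y0,len(q),cv2.minAreaRect(q[:,:2].astype(np.float32)*1000))
sc=np.hstack([cv2.resize(S['frame'][r:r+95,u:u+95],(265,265),interpolation=cv2.INTER_CUBIC) for r,u in ((255,225),(190,240),(150,255))])
cv2.imwrite('pics/crop2.png',sc[:,:,::-1])
E
ls pics; python3 go.py 421 338 120 178.3
```

```text
yellow 462 [ 0.4081 -0.3284  0.0453] [ 0.4321 -0.3269  0.0058] ang 5.6 -0.039 0.078
green 381 [0.4209 0.3377 0.0465] [0.4449 0.3375 0.0088] ang -2.0 -0.038 0.076
green 184 [0.3724 0.4299 0.0368] [0.3585 0.441  0.0073] ang 142.2 -0.026 0.055
blue 165 [ 0.4311 -0.0864  0.2969] [ 0.4693 -0.1196  0.0113] ang 11.2 0.008 0.053
orange 456 [0.422  0.1306 0.0537] [0.4435 0.1366 0.0146] ang 11.9 -0.039 0.078
0.277 927 ((595.4346313476562, 275.88482666015625), (135.3372802734375, 100.79377746582031), 3.954502820968628)
-0.008 935 ((596.5746459960938, -8.457073211669922), (99.64400482177734, 135.99253845214844), 87.9044189453125)
-0.287 907 ((595.2576904296875, -286.757568359375), (134.47943115234375, 101.10482025146484), 1.7057642936706543)
crop1.png
crop2.png
side_0.10.png
side_12.83.png
top_0.05.png
top_12.78.png
t 12.83 at [ 403.5 -147.4  159.2] yaw 179.9 F [ 0.5  0.6 -0.2] grip 0.0470 0.0 q6 -2.01
roll 1.6  dx -3.1 dy 485.7 dz 39.2
```

View pics/crop2.png

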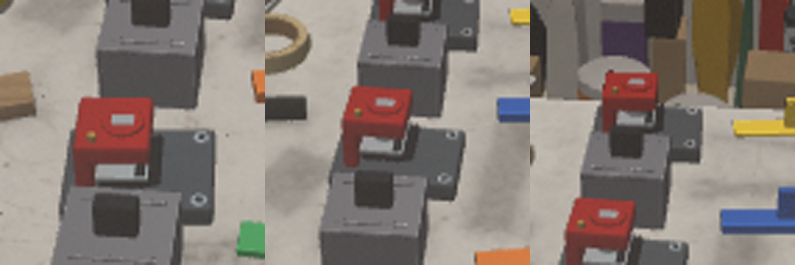

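The side crop shows all three mouths uncovered and the covers upright. The gaps can't be told apart here, so they get found by trial. Taking green (8) first, at (0.421, 0.338).

Request:
{"api": "send_rows", "payload": {"rows": [{"dx": 0, "dy": 25, "dz": 0, "roll": 1.7, "jaw": 0}, {"dx": 0, "dy": 38, "dz": 0, "roll": 0, "jaw": 0}, {"dx": 0, "dy": 38, "dz": 0, "roll": 0, "jaw": 0}, {"dx": 0, "dy": 38, "dz": 0, "roll": 0, "jaw": 0}, {"dx": 0, "dy": 38, "dz": 0, "roll": 0, "jaw": 0}, {"dx": 0, "dy": 38, "dz": 0, "roll": 0, "jaw": 0}, {"dx": 0, "dy": 38, "dz": 0, "roll": 0, "jaw": 0}, {"dx": 0, "dy": 38, "dz": 0, "roll": 0, "jaw": 0}, {"dx": 0, "dy": 38, "dz": 0, "roll": 0, "jaw": 0}, {"dx": 0, "dy": 38, "dz": 0, "roll": 0, "jaw": 0}, {"dx": 0, "dy": 38, "dz": 0, "roll": 0, "jaw": 0}, {"dx": 0, "dy": 38, "dz": 0, "roll": 0, "jaw": 0}]}}

```text
time_s: 13.83
ee_pos: [0.4164, 0.2987, 0.1583]
eef_rot: [3.141, 0.0, 3.112]
force: [1.4, -0.3, -0.5]
grip_width: 0.0469
grip_force: 0.0
```

```bash
python3 go.py 421 338 60 178.1
```

```text
t 13.83 at [416.4 298.7 158.3] yaw 178.3 F [ 1.4 -0.3 -0.5] grip 0.0469 0.0 q6 -0.99
roll 0.2  dx -3.3 dy 39.4 dz 98.3
```

Request:
{"api": "send_rows", "payload": {"rows": [{"dx": -2, "dy": 20, "dz": 20, "roll": 0, "jaw": 0}, {"dx": -2, "dy": 18, "dz": 30, "roll": 0, "jaw": 0}, {"dx": 0, "dy": 0, "dz": 30, "roll": 0, "jaw": 0}, {"dx": 0, "dy": 0, "dz": 20, "roll": 0, "jaw": 0}, {"dx": 0, "dy": 0, "dz": 0, "roll": 0, "jaw": 0}, {"dx": 0, "dy": 0, "dz": 0, "roll": 0, "jaw": 0}]}}

```text
time_s: 14.33
ee_pos: [0.4214, 0.334, 0.058]
eef_rot: [-3.141, -0.001, 3.112]
force: [0.8, 0.9, 0.8]
grip_width: 0.0469
grip_force: 0.0
```

```bash
python3 go.py 421 338 16 178.1
```

```text
t 14.33 at [421.4 334.   58. ] yaw 178.3 F [0.8 0.9 0.8] grip 0.0469 0.0 q6 -0.94
roll 0.2  dx 0.5 dy 3.9 dz 42.0
```

Request:
{"api": "send_rows", "payload": {"rows": [{"dx": 0, "dy": 4, "dz": 20, "roll": 0, "jaw": 0.2}, {"dx": 0, "dy": 0, "dz": 17, "roll": 0, "jaw": 0.3}, {"dx": 0, "dy": 0, "dz": 5, "roll": 0, "jaw": 1}, {"dx": 0, "dy": 0, "dz": 0, "roll": 0, "jaw": 1}, {"dx": 0, "dy": 0, "dz": 0, "roll": 0, "jaw": 1}, {"dx": 0, "dy": 0, "dz": 0, "roll": 0, "jaw": 1}, {"dx": 0, "dy": 0, "dz": 0, "roll": 0, "jaw": 1}, {"dx": 0, "dy": 0, "dz": 0, "roll": 0, "jaw": 1}, {"dx": 0, "dy": 0, "dz": 0, "roll": 0, "jaw": 1}], "force": 40}}

```text
time_s: 15.08
ee_pos: [0.4222, 0.338, 0.018]
eef_rot: [3.14, 0.002, 3.112]
force: [-1.4, -0.5, 6.5]
grip_width: 0.0118
grip_force: 40.0
```

```bash
python3 - <<'E'
import math
for n,x,y,a in (('L',602.9,276.5,3.8),('M',604.1,-8.7,-2.1),('R',602.8,-286.5,2.3)):
    c,s=math.cos(math.radians(a)),math.sin(math.radians(a))
    for r in (-125,-50): print(n,r,round(x+r*c,1),round(y+r*s,1))
E
python3 go.py 478.2 268.2 60 183.8
```

```text
L -125 478.2 268.2
L -50 553.0 273.2
M -125 479.2 -4.1
M -50 554.1 -6.9
R -125 477.9 -291.5
R -50 552.8 -288.5
t 15.08 at [422.2 338.   18. ] yaw 178.3 F [-1.4 -0.5  6.5] grip 0.0118 40.0 q6 -0.93
roll -5.5  dx -51.3 dy -73.4 dz -42.0
```

Request:
{"api": "send_rows", "payload": {"rows": [{"dx": 0, "dy": 0, "dz": -20, "roll": 0, "jaw": 1}, {"dx": 0, "dy": 0, "dz": -28, "roll": 0, "jaw": 1}, {"dx": 0, "dy": 0, "dz": 0, "roll": -5.5, "jaw": 1}, {"dx": -12.5, "dy": -18, "dz": 0, "roll": 0, "jaw": 1}, {"dx": -12.5, "dy": -18, "dz": 0, "roll": 0, "jaw": 1}, {"dx": -12.5, "dy": -18, "dz": 0, "roll": 0, "jaw": 1}, {"dx": -12.5, "dy": -18, "dz": 0, "roll": 0, "jaw": 1}, {"dx": 0, "dy": 0, "dz": 0, "roll": 0, "jaw": 1}, {"dx": 0, "dy": 0, "dz": 0, "roll": 0, "jaw": 1}, {"dx": 0, "dy": 0, "dz": 0, "roll": 0, "jaw": 1}]}}

```text
time_s: 15.92
ee_pos: [0.4758, 0.2693, 0.0647]
eef_rot: [3.141, 0.0, -3.076]
force: [0.1, -0.7, -0.8]
grip_width: 0.0119
grip_force: 40.0
```

```bash
python3 go.py 478.2 268.2 39 183.8;  python3 - <<'E'
from h import *
S=snap('side'); cr=cv2.resize(S['frame'][240:380,210:410],(800,560),interpolation=cv2.INTER_CUBIC); cv2.imwrite('pics/crop3.png',cr[:,:,::-1])
E
```

```text
t 15.92 at [475.8 269.3  64.7] yaw -176.2 F [ 0.1 -0.7 -0.8] grip 0.0119 40.0 q6 -1.19
roll -0.0  dx -2.3 dy -1.2 dz 25.7
```

View pics/crop3.png

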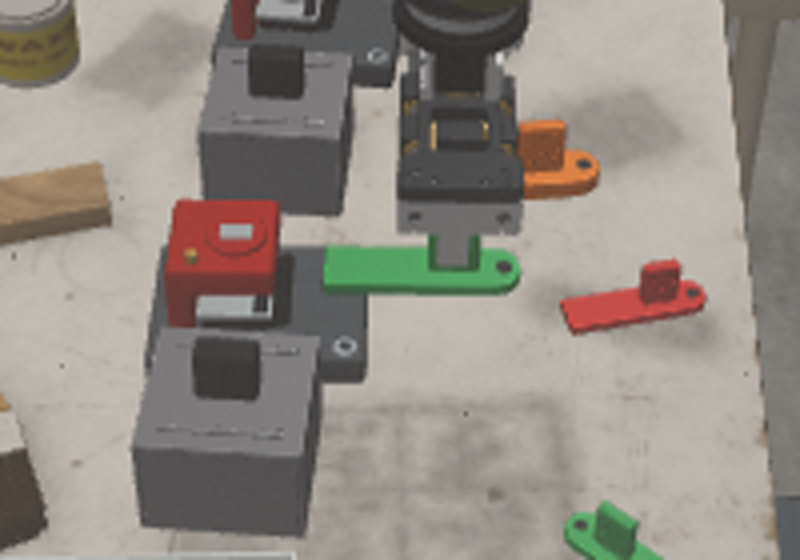

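The crop shows green held level and straight, nose at crop (325,268), in line with the left mouth. Lowering and sliding in.

Request:
{"api": "send_rows", "payload": {"rows": [{"dx": -2, "dy": -1, "dz": 12, "roll": 0, "jaw": 1}, {"dx": 0, "dy": 0, "dz": 10, "roll": 0, "jaw": 1}, {"dx": 0, "dy": 0, "dz": 3.5, "roll": 0, "jaw": 1}, {"dx": 0, "dy": 0, "dz": 0, "roll": 0, "jaw": 1}, {"dx": -6, "dy": 0, "dz": 0, "roll": 0, "jaw": 1}, {"dx": -6, "dy": 0, "dz": 0, "roll": 0, "jaw": 1}, {"dx": -6, "dy": 0, "dz": 0, "roll": 0, "jaw": 1}, {"dx": -4, "dy": 0, "dz": 0, "roll": 0, "jaw": 1}, {"dx": -4, "dy": 0, "dz": 0, "roll": 0, "jaw": 1}, {"dx": -4, "dy": 0, "dz": 0, "roll": 0, "jaw": 1}, {"dx": 0, "dy": 0, "dz": 0, "roll": 0, "jaw": 1}]}}

```text
time_s: 16.88
ee_pos: [0.5035, 0.2697, 0.0375]
eef_rot: [-3.139, -0.013, -3.075]
force: [-35.0, -2.9, 14.2]
grip_width: 0.0117
grip_force: 40.0
```

Request:
{"api": "send_rows", "payload": {"rows": [{"dx": -4, "dy": 0, "dz": 0, "roll": 0, "jaw": 1}, {"dx": -4, "dy": 0, "dz": 0, "roll": 0, "jaw": 1}, {"dx": -4, "dy": 0, "dz": 0, "roll": 0, "jaw": 1}]}}

```text
time_s: 17.13
ee_pos: [0.5136, 0.2704, 0.037]
eef_rot: [-3.139, -0.017, -3.075]
force: [-48.8, -4.3, 19.1]
grip_width: 0.0112
grip_force: 40.0
```

```bash
python3 go.py 553 273.2 39 183.8
```

```text
t 17.13 at [513.6 270.4  37. ] yaw -176.2 F [-48.8  -4.3  19.1] grip 0.0112 40.0 q6 -1.22
roll 0.0  dx -39.5 dy 0.2 dz -2.0
```

Request:
{"api": "send_rows", "payload": {"rows": [{"dx": 8, "dy": 0, "dz": 0, "roll": 0, "jaw": 1}, {"dx": 10, "dy": 0, "dz": 0, "roll": 0, "jaw": 1}, {"dx": 15, "dy": 0, "dz": 0, "roll": 0, "jaw": 1}, {"dx": 20, "dy": 0, "dz": 0, "roll": 0, "jaw": 1}, {"dx": 10, "dy": 0, "dz": -20, "roll": 0, "jaw": 1}, {"dx": 0, "dy": 0, "dz": -20, "roll": 0, "jaw": 1}, {"dx": 0, "dy": 0, "dz": -18, "roll": 0, "jaw": 1}, {"dx": 0, "dy": 0, "dz": 0, "roll": 0, "jaw": 1}, {"dx": 0, "dy": 0, "dz": 0, "roll": 0, "jaw": 1}, {"dx": 0, "dy": 0, "dz": 0, "roll": 0, "jaw": 1}]}}

```text
time_s: 17.97
ee_pos: [0.457, 0.2665, 0.0959]
eef_rot: [-3.141, -0.001, -3.076]
force: [-0.5, -0.6, -1.3]
grip_width: 0.0115
grip_force: 40.0
```

```bash
python3 go.py 553 273.2 39 183.8
python3 - <<'E'
from h import *
S=snap('side'); P=cloud(S);h=masks(S)
m=(h[...,0]>=45)&(h[...,0]<=80)&(h[...,1]>110)&(P[...,0]>.38)&(P[...,0]<.6)&(P[...,1]>.22)&(P[...,1]<.32)&(P[...,2]>.04)
q=P[m];print(len(q),np.round(np.percentile(q,[1,5,95,99],0)*1000,1))
# tongue upper face line
u=q[q[:,0]>q[:,0].max()-.04];print('nose z',np.round(np.percentile(u[:,2],[10,90])*1000,1)); u=q[(q[:,0]<q[:,0].min()+.02)];print('tail z',np.round(np.percentile(u[:,2],[10,90])*1000,1))
cr=cv2.resize(S['frame'][220:360,210:410],(800,560),interpolation=cv2.INTER_CUBIC); cv2.imwrite('pics/crop4.png',cr[:,:,::-1])
E
```

```text
t 17.97 at [457.  266.5  95.9] yaw -176.2 F [-0.5 -0.6 -1.3] grip 0.0115 40.0 q6 -1.18
roll -0.0  dx -96.2 dy 0.3 dz 56.9
309 [[402.9 252.7  85.4]
 [411.3 256.1  86.6]
 [513.9 284.2  93.4]
 [517.6 286.5  94.6]]
nose z [89.6 93.3]
tail z [85.5 89.5]
```

View pics/crop4.png

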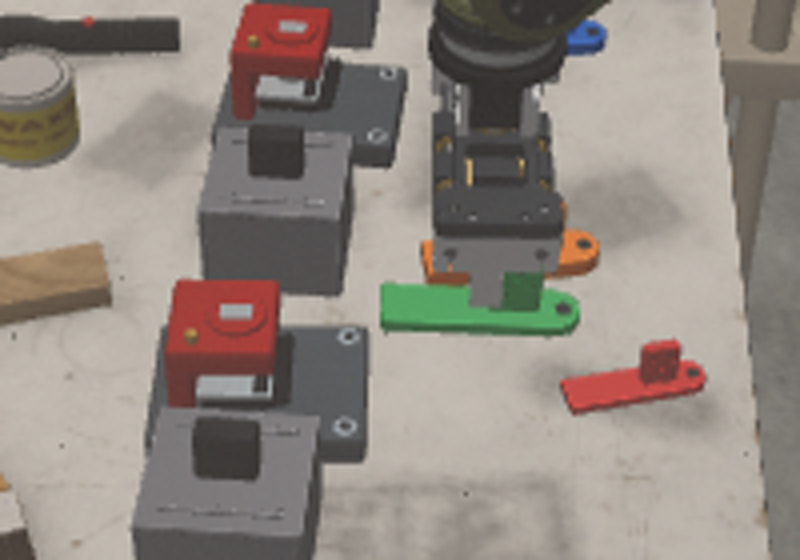

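Jammed at over 35 N in the left caliper, so that one takes 5 mm. The crop shows green slipped back about 17 mm in the grip and tilted slightly. I'll set it on the bench in line with the middle caliper and regrasp.

Request:
{"api": "send_rows", "payload": {"rows": [{"dx": 0, "dy": 0, "dz": 0, "roll": 5.9, "jaw": 1}, {"dx": -1, "dy": -23, "dz": 0, "roll": 0, "jaw": 1}, {"dx": -1, "dy": -35, "dz": 0, "roll": 0, "jaw": 1}, {"dx": -1, "dy": -35, "dz": 0, "roll": 0, "jaw": 1}, {"dx": -1, "dy": -35, "dz": 0, "roll": 0, "jaw": 1}, {"dx": -1, "dy": -35, "dz": 0, "roll": 0, "jaw": 1}, {"dx": -1, "dy": -35, "dz": 0, "roll": 0, "jaw": 1}, {"dx": -1, "dy": -35, "dz": 0, "roll": 0, "jaw": 1}, {"dx": -1, "dy": -34, "dz": 10, "roll": 0, "jaw": 1}, {"dx": 0, "dy": 0, "dz": 25, "roll": 0, "jaw": 1}, {"dx": 0, "dy": 0, "dz": 25, "roll": 0, "jaw": 1}, {"dx": 0, "dy": 0, "dz": 0, "roll": 0, "jaw": 1}]}}

```text
time_s: 19.02
ee_pos: [0.4525, -0.0009, 0.0326]
eef_rot: [3.141, -0.007, 3.103]
force: [-0.6, 0.7, -2.1]
grip_width: 0.0116
grip_force: 40.0
```

```bash
python3 go.py 457 -3 18 177.9
```

```text
t 19.02 at [452.5  -0.9  32.6] yaw 177.8 F [-0.6  0.7 -2.1] grip 0.0116 40.0 q6 -1.62
roll -0.1  dx -4.6 dy -2.0 dz 14.6
```

Request:
{"api": "send_rows", "payload": {"rows": [{"dx": 0, "dy": 0, "dz": 12, "roll": 0, "jaw": 1}, {"dx": 0, "dy": 0, "dz": 7, "roll": 0, "jaw": 1}, {"dx": 0, "dy": 0, "dz": 0, "roll": 0, "jaw": 1}, {"dx": 0, "dy": 0, "dz": 0, "roll": 0, "jaw": 0.4}, {"dx": 0, "dy": 0, "dz": 0, "roll": 0, "jaw": 0.4}, {"dx": 0, "dy": 0, "dz": 0, "roll": 0, "jaw": 0.4}, {"dx": 0, "dy": 0, "dz": 0, "roll": 0, "jaw": 0.4}, {"dx": 10, "dy": 0, "dz": 0, "roll": 0, "jaw": 0.4}, {"dx": 7, "dy": 0, "dz": -1, "roll": 0, "jaw": 0.4}, {"dx": 0, "dy": 0, "dz": 0, "roll": 0, "jaw": 0.4}, {"dx": 0, "dy": 0, "dz": 0, "roll": 0, "jaw": 0.4}]}}

```text
time_s: 19.93
ee_pos: [0.4383, 0.0002, 0.0192]
eef_rot: [-3.142, 0.001, 3.105]
force: [-0.6, 0.1, 0.4]
grip_width: 0.0284
grip_force: 0.0
```

```bash
python3 go.py 457 -3 18 177.9
python3 - <<'E'
from h import *
S=snap('side'); P=cloud(S);h=masks(S)
m=(h[...,0]>=45)&(h[...,0]<=80)&(h[...,1]>110)&(P[...,0]>.3)&(P[...,0]<.6)&(P[...,1]>-.05)&(P[...,1]<.05)
q=P[m];print(len(q),np.round(np.percentile(q,[1,5,95,99],0)*1000,1)); f=q[q[:,2]>.02]; print('fin',len(f),np.round(np.percentile(f,[2,50,98],0)*1000,1))
cr=cv2.resize(S['frame'][170:310,250:450],(800,560),interpolation=cv2.INTER_CUBIC); cv2.imwrite('pics/crop5.png',cr[:,:,::-1])
E
```

```text
t 19.93 at [4.383e+02 2.000e-01 1.920e+01] yaw 177.9 F [-0.6  0.1  0.4] grip 0.0284 0.0 q6 -1.62
roll -0.0  dx -18.8 dy -2.5 dz 1.2
192 [[401.7 -13.9   5.7]
 [410.5 -10.3   6.1]
 [512.5  15.7  12.5]
 [516.2  18.8  47.5]]
fin 3 [[424.7   1.4  47.4]
 [427.5   3.5  49.5]
 [450.1   4.4  50.9]]
```

Request:
{"api": "send_rows", "payload": {"rows": [{"dx": 0, "dy": 0, "dz": 1.5, "roll": 0, "jaw": 1}, {"dx": 0, "dy": 0, "dz": 0, "roll": 0, "jaw": 1}, {"dx": 0, "dy": 0, "dz": 0, "roll": 0, "jaw": 1}, {"dx": 0, "dy": 0, "dz": 0, "roll": 0, "jaw": 1}, {"dx": 0, "dy": 0, "dz": 0, "roll": 0, "jaw": 1}, {"dx": 0, "dy": 0, "dz": 0, "roll": 0, "jaw": 1}, {"dx": 0, "dy": 0, "dz": -15, "roll": 0, "jaw": 1}, {"dx": 0, "dy": 0, "dz": -15, "roll": 0, "jaw": 1}, {"dx": -20, "dy": -1, "dz": 0, "roll": 0, "jaw": 1}, {"dx": -20, "dy": -1, "dz": 0, "roll": 0, "jaw": 1}, {"dx": 0, "dy": 0, "dz": 0, "roll": 0, "jaw": 1}, {"dx": 0, "dy": 0, "dz": 0, "roll": 0, "jaw": 1}], "force": 50}}

```text
time_s: 20.98
ee_pos: [0.4782, -0.0033, 0.0471]
eef_rot: [-3.142, -0.001, 3.105]
force: [-0.4, 0.5, -1.4]
grip_width: 0.0117
grip_force: 50.0
```

```bash
python3 go.py 479.2 -4.1 40 177.9
```

```text
t 20.98 at [478.2  -3.3  47.1] yaw 177.9 F [-0.4  0.5 -1.4] grip 0.0117 50.0 q6 -1.62
roll -0.0  dx -1.1 dy -0.8 dz 7.1
```

Request:
{"api": "send_rows", "payload": {"rows": [{"dx": -1, "dy": -1, "dz": 5, "roll": 0, "jaw": 1}, {"dx": 0, "dy": 0, "dz": 2.5, "roll": 0, "jaw": 1}, {"dx": -6, "dy": 0, "dz": 0, "roll": 0, "jaw": 1}, {"dx": -6, "dy": 0, "dz": 0, "roll": 0, "jaw": 1}, {"dx": -4, "dy": 0, "dz": 0, "roll": 0, "jaw": 1}, {"dx": -4, "dy": 0, "dz": 0, "roll": 0, "jaw": 1}, {"dx": -3, "dy": 0, "dz": 0, "roll": 0, "jaw": 1}, {"dx": -3, "dy": 0, "dz": 0, "roll": 0, "jaw": 1}, {"dx": 0, "dy": 0, "dz": 0, "roll": 0, "jaw": 1}]}}

```text
time_s: 21.73
ee_pos: [0.5055, -0.0052, 0.0399]
eef_rot: [3.142, 0.0, 3.105]
force: [0.2, 0.1, -1.2]
grip_width: 0.0116
grip_force: 50.0
```

```bash
python3 go.py 554.1 -6.9 40 177.9
```

```text
t 21.73 at [505.5  -5.2  39.9] yaw 177.9 F [ 0.2  0.1 -1.2] grip 0.0116 50.0 q6 -1.62
roll -0.0  dx -48.7 dy 0.1 dz -0.1
```

Nose is at -18 mm with no force yet. Continuing.

Request:
{"api": "send_rows", "payload": {"rows": [{"dx": -3, "dy": 0, "dz": 0, "roll": 0, "jaw": 1}, {"dx": -3, "dy": 0, "dz": 0, "roll": 0, "jaw": 1}, {"dx": -3, "dy": 0, "dz": 0, "roll": 0, "jaw": 1}]}}

```text
time_s: 21.98
ee_pos: [0.5143, -0.0056, 0.0399]
eef_rot: [-3.142, 0.0, 3.105]
force: [0.0, 0.2, -0.2]
grip_width: 0.0117
grip_force: 50.0
```

Request:
{"api": "send_rows", "payload": {"rows": [{"dx": -3, "dy": 0, "dz": 0, "roll": 0, "jaw": 1}, {"dx": -3, "dy": 0, "dz": 0, "roll": 0, "jaw": 1}, {"dx": -3, "dy": 0, "dz": 0, "roll": 0, "jaw": 1}]}}

```text
time_s: 22.23
ee_pos: [0.5234, -0.0059, 0.0399]
eef_rot: [-3.142, -0.0, 3.105]
force: [-0.0, -1.2, -0.2]
grip_width: 0.0116
grip_force: 50.0
```

Request:
{"api": "send_rows", "payload": {"rows": [{"dx": -3, "dy": 0, "dz": 0, "roll": 0, "jaw": 1}, {"dx": -3, "dy": 0, "dz": 0, "roll": 0, "jaw": 1}, {"dx": -3, "dy": 0, "dz": 0, "roll": 0, "jaw": 1}, {"dx": -3, "dy": 0, "dz": 0, "roll": 0, "jaw": 1}]}}

```text
time_s: 22.57
ee_pos: [0.5353, -0.0064, 0.0399]
eef_rot: [-3.142, 0.0, 3.105]
force: [-1.0, -0.1, -1.3]
grip_width: 0.0118
grip_force: 50.0
```

Loose in the middle, with the nose at +11 mm and about 0 N, so the middle takes 11 mm and the right should take 8 mm. Moving green to the right caliper.

Request:
{"api": "send_rows", "payload": {"rows": [{"dx": 12, "dy": 0, "dz": 0, "roll": 0, "jaw": 1}, {"dx": 20, "dy": 0, "dz": 0, "roll": 0, "jaw": 1}, {"dx": 25, "dy": 0, "dz": 0, "roll": 0, "jaw": 1}, {"dx": 15, "dy": 0, "dz": -15, "roll": 0, "jaw": 1}, {"dx": 0, "dy": 0, "dz": -25, "roll": 0, "jaw": 1}, {"dx": 0, "dy": 0, "dz": -20, "roll": -4.4, "jaw": 1}, {"dx": 0, "dy": -35, "dz": 0, "roll": 0, "jaw": 1}, {"dx": 0, "dy": -35, "dz": 0, "roll": 0, "jaw": 1}, {"dx": 0, "dy": -35, "dz": 0, "roll": 0, "jaw": 1}, {"dx": 0, "dy": -35, "dz": 0, "roll": 0, "jaw": 1}, {"dx": 0, "dy": -35, "dz": 0, "roll": 0, "jaw": 1}, {"dx": 0, "dy": -35, "dz": 0, "roll": 0, "jaw": 1}]}}

```text
time_s: 23.57
ee_pos: [0.4713, -0.2154, 0.1001]
eef_rot: [-3.141, 0.0, -3.102]
force: [1.1, 0.1, -1.0]
grip_width: 0.0115
grip_force: 50.0
```

```bash
python3 go.py 472.9 -291.7 48 182.3
```

```text
t 23.57 at [ 471.3 -215.4  100.1] yaw -177.7 F [ 1.1  0.1 -1. ] grip 0.0115 50.0 q6 -2.11
roll -0.0  dx 1.5 dy -76.3 dz 52.1
```

Request:
{"api": "send_rows", "payload": {"rows": [{"dx": 0, "dy": -30, "dz": 0, "roll": 0, "jaw": 1}, {"dx": 0, "dy": -30, "dz": 0, "roll": 0, "jaw": 1}, {"dx": 0, "dy": -12, "dz": 0, "roll": 0, "jaw": 1}, {"dx": 0, "dy": 0, "dz": 20, "roll": 0, "jaw": 1}, {"dx": 0, "dy": 0, "dz": 20, "roll": 0, "jaw": 1}, {"dx": 0, "dy": 0, "dz": 12, "roll": 0, "jaw": 1}, {"dx": 0, "dy": 0, "dz": 0, "roll": 0, "jaw": 1}, {"dx": 0, "dy": 0, "dz": 0, "roll": 0, "jaw": 1}, {"dx": 0, "dy": 0, "dz": 0, "roll": 0, "jaw": 1}]}}

```text
time_s: 24.32
ee_pos: [0.4749, -0.2855, 0.049]
eef_rot: [-3.141, 0.001, -3.101]
force: [0.4, -0.4, -0.7]
grip_width: 0.0116
grip_force: 50.0
```

```bash
python3 go.py 477.9 -291.5 40 182.3
```

```text
t 24.32 at [ 474.9 -285.5   49. ] yaw -177.7 F [ 0.4 -0.4 -0.7] grip 0.0116 50.0 q6 -2.22
roll 0.0  dx -2.8 dy -6.1 dz 9.0
```

Request:
{"api": "send_rows", "payload": {"rows": [{"dx": -3, "dy": -6, "dz": 0, "roll": 0, "jaw": 1}, {"dx": 0, "dy": 0, "dz": 5, "roll": 0, "jaw": 1}, {"dx": 0, "dy": 0, "dz": 3, "roll": 0, "jaw": 1}, {"dx": -6, "dy": 0, "dz": 0, "roll": 0, "jaw": 1}, {"dx": -6, "dy": 0, "dz": 0, "roll": 0, "jaw": 1}, {"dx": -4, "dy": 0, "dz": 0, "roll": 0, "jaw": 1}, {"dx": -4, "dy": 0, "dz": 0, "roll": 0, "jaw": 1}, {"dx": -3, "dy": 0, "dz": 0, "roll": 0, "jaw": 1}, {"dx": -3, "dy": 0, "dz": 0, "roll": 0, "jaw": 1}]}}

```text
time_s: 25.07
ee_pos: [0.5039, -0.2902, 0.0399]
eef_rot: [3.142, -0.0, -3.102]
force: [0.3, -0.2, -1.0]
grip_width: 0.0117
grip_force: 50.0
```

Request:
{"api": "send_rows", "payload": {"rows": [{"dx": -3, "dy": 0, "dz": 0, "roll": 0, "jaw": 1}, {"dx": -3, "dy": 0, "dz": 0, "roll": 0, "jaw": 1}]}}

```text
time_s: 25.23
ee_pos: [0.5089, -0.2898, 0.0394]
eef_rot: [3.141, -0.002, -3.102]
force: [-7.3, -1.0, -0.8]
grip_width: 0.0118
grip_force: 50.0
```

Request:
{"api": "send_rows", "payload": {"rows": [{"dx": -3, "dy": 0, "dz": 0, "roll": 0, "jaw": 1}, {"dx": -3, "dy": 0, "dz": 0, "roll": 0, "jaw": 1}]}}

```text
time_s: 25.4
ee_pos: [0.515, -0.2897, 0.0394]
eef_rot: [3.141, -0.002, -3.102]
force: [-4.4, -0.7, -2.9]
grip_width: 0.012
grip_force: 50.0
```

Drag of 4 to 7 N, so it fits. Pushing it home.

Request:
{"api": "send_rows", "payload": {"rows": [{"dx": -4, "dy": 0, "dz": 0, "roll": 0, "jaw": 1}, {"dx": -4, "dy": 0, "dz": 0, "roll": 0, "jaw": 1}, {"dx": -4, "dy": 0, "dz": 0, "roll": 0, "jaw": 1}, {"dx": -4, "dy": 0, "dz": 0, "roll": 0, "jaw": 1}, {"dx": -4, "dy": 0, "dz": 0, "roll": 0, "jaw": 1}, {"dx": -4, "dy": 0, "dz": 0, "roll": 0, "jaw": 1}, {"dx": -3, "dy": 0, "dz": 0, "roll": 0, "jaw": 1}, {"dx": -3, "dy": 0, "dz": 0, "roll": 0, "jaw": 1}, {"dx": -2, "dy": 0, "dz": 0, "roll": 0, "jaw": 1}]}}

```text
time_s: 26.15
ee_pos: [0.5478, -0.2885, 0.0399]
eef_rot: [3.142, 0.0, -3.102]
force: [-3.6, -0.5, -4.8]
grip_width: 0.0117
grip_force: 50.0
```

Request:
{"api": "send_rows", "payload": {"rows": [{"dx": -2, "dy": 0, "dz": 0, "roll": 0, "jaw": 1}, {"dx": -2, "dy": 0, "dz": 0, "roll": 0, "jaw": 1}]}}

```text
time_s: 26.32
ee_pos: [0.5516, -0.2884, 0.0399]
eef_rot: [3.142, -0.0, -3.102]
force: [-2.7, -0.2, -4.6]
grip_width: 0.0115
grip_force: 50.0
```

Request:
{"api": "send_rows", "payload": {"rows": [{"dx": -2, "dy": 0, "dz": 0, "roll": 0, "jaw": 1}, {"dx": -1, "dy": 0, "dz": 0, "roll": 0, "jaw": 1}]}}

```text
time_s: 26.48
ee_pos: [0.5528, -0.2884, 0.04]
eef_rot: [3.141, -0.004, -3.102]
force: [-26.3, 1.2, 7.8]
grip_width: 0.0114
grip_force: 50.0
```

Wall contact at 26 N, x=0.5528 as predicted. Releasing.

Request:
{"api": "send_rows", "payload": {"rows": [{"dx": 0, "dy": 0, "dz": 0, "roll": 0, "jaw": 0}, {"dx": 0, "dy": 0, "dz": 0, "roll": 0, "jaw": 0}, {"dx": 0, "dy": 0, "dz": 0, "roll": 0, "jaw": 0}, {"dx": 0, "dy": 0, "dz": 0, "roll": 0, "jaw": 0}, {"dx": 0, "dy": 0, "dz": -20, "roll": 0, "jaw": 0}, {"dx": 0, "dy": 0, "dz": -30, "roll": 0, "jaw": 0}, {"dx": 0, "dy": 0, "dz": -30, "roll": 0, "jaw": 0}, {"dx": 30, "dy": 0, "dz": -10, "roll": 0, "jaw": 0}, {"dx": 30, "dy": 20, "dz": 0, "roll": 0, "jaw": 0}, {"dx": 30, "dy": 20, "dz": 0, "roll": 0, "jaw": 0}, {"dx": 30, "dy": 20, "dz": 0, "roll": 0, "jaw": 0}, {"dx": 0, "dy": 0, "dz": 0, "roll": 0, "jaw": 0}]}}

```text
time_s: 27.48
ee_pos: [0.4279, -0.2302, 0.1294]
eef_rot: [3.14, -0.002, -3.102]
force: [-0.4, -0.6, 1.1]
grip_width: 0.0473
grip_force: 0.0
```

```bash
python3 - <<'E'
from h import *
np.set_printoptions(precision=4,suppress=True)
T=snap('top')
for n,sz,f,lo,a,s0,s1 in spacers(T): print(n,sz,f,lo,'ang %.1f %.3f %.3f'%(a,s0,s1))
S=camera('side');P=cloud(S);h=masks(S)
m=(h[...,0]>=100)&(h[...,0]<=128)&(h[...,1]>130)&(P[...,0]>.33)&(P[...,0]<.55)&(abs(P[...,1]+.12)<.1)&(P[...,2]>0)&(P[...,2]<.06)
q=P[m];print('blue side',len(q),np.percentile(q,[2,98],0),np.median(q[q[:,2]>.03],0))
E
python3 go.py 414.4 -124.7 60 184.3
```

```text
yellow 70 [ 0.3769 -0.2245  0.4065] [ 0.3905 -0.3285  0.0051] ang -125.4 0.063 0.090
green 184 [0.3724 0.4293 0.0372] [0.3589 0.4407 0.0068] ang 142.7 -0.026 0.056
blue 411 [ 0.4146 -0.1247  0.0504] [ 0.4372 -0.1212  0.0114] ang 4.3 -0.038 0.076
orange 456 [0.4218 0.1308 0.0538] [0.4437 0.1365 0.0141] ang 11.9 -0.039 0.078
blue side 149 [[ 0.38   -0.1332  0.0086]
 [ 0.4912 -0.1043  0.0526]] [ 0.4143 -0.1226  0.0514]
t 27.58 at [ 432.3 -233.   130.9] yaw -177.7 F [ 0.4 -0.4 -0.2] grip 0.0467 0.0 q6 -2.18
roll -2.0  dx 9.7 dy 109.4 dz 70.9
```

Request:
{"api": "send_rows", "payload": {"rows": [{"dx": 2, "dy": 20, "dz": 0, "roll": -2, "jaw": 0}, {"dx": 2, "dy": 30, "dz": 0, "roll": 0, "jaw": 0}, {"dx": 2, "dy": 30, "dz": 0, "roll": 0, "jaw": 0}, {"dx": 3.5, "dy": 28, "dz": 10, "roll": 0, "jaw": 0}, {"dx": 0, "dy": 0, "dz": 30, "roll": 0, "jaw": 0}, {"dx": 0, "dy": 0, "dz": 30, "roll": 0, "jaw": 0}, {"dx": 0, "dy": 0, "dz": 0, "roll": 0, "jaw": 0}, {"dx": 0, "dy": 0, "dz": 0, "roll": 0, "jaw": 0}]}}

```text
time_s: 28.25
ee_pos: [0.4159, -0.1262, 0.0598]
eef_rot: [3.141, -0.002, -3.067]
force: [-0.9, 0.3, 0.4]
grip_width: 0.047
grip_force: 0.0
```

```bash
python3 go.py 414.6 -124.7 20 184.3
```

```text
t 28.25 at [ 415.9 -126.2   59.8] yaw -175.7 F [-0.9  0.3  0.4] grip 0.0470 0.0 q6 -2.02
roll -0.0  dx 1.2 dy 1.6 dz 39.8
```

Request:
{"api": "send_rows", "payload": {"rows": [{"dx": 1, "dy": 1.5, "dz": 20, "roll": 0, "jaw": 0.2}, {"dx": 0, "dy": 0, "dz": 15, "roll": 0, "jaw": 0.3}, {"dx": 0, "dy": 0, "dz": 5, "roll": 0, "jaw": 0.4}, {"dx": 0, "dy": 0, "dz": 0, "roll": 0, "jaw": 1}, {"dx": 0, "dy": 0, "dz": 0, "roll": 0, "jaw": 1}, {"dx": 0, "dy": 0, "dz": 0, "roll": 0, "jaw": 1}, {"dx": 0, "dy": 0, "dz": 0, "roll": 0, "jaw": 1}, {"dx": 0, "dy": 0, "dz": 0, "roll": 0, "jaw": 1}, {"dx": 0, "dy": 0, "dz": -15, "roll": 0, "jaw": 1}, {"dx": 0, "dy": 0, "dz": -15, "roll": 0, "jaw": 1}, {"dx": 0, "dy": 0, "dz": 0, "roll": 6.4, "jaw": 1}]}}

```text
time_s: 29.17
ee_pos: [0.4155, -0.1251, 0.0527]
eef_rot: [-3.14, 0.004, 3.107]
force: [0.4, -1.1, -1.0]
grip_width: 0.012
grip_force: 50.0
```

```bash
python3 go.py 477.2 -4.1 50 177.9
```

```text
t 29.17 at [ 415.5 -125.1   52.7] yaw 178.0 F [ 0.4 -1.1 -1. ] grip 0.0120 50.0 q6 -1.91
roll 0.1  dx -57.2 dy 123.2 dz 2.7
```

Request:
{"api": "send_rows", "payload": {"rows": [{"dx": -8, "dy": 18, "dz": 0, "roll": 0, "jaw": 1}, {"dx": -12, "dy": 27, "dz": 0, "roll": 0, "jaw": 1}, {"dx": -12, "dy": 27, "dz": 0, "roll": 0, "jaw": 1}, {"dx": -13, "dy": 27, "dz": 0, "roll": 0, "jaw": 1}, {"dx": -12, "dy": 24, "dz": 0, "roll": 0, "jaw": 1}, {"dx": 0, "dy": 0, "dz": 0, "roll": 0, "jaw": 1}, {"dx": 0, "dy": 0, "dz": 0, "roll": 0, "jaw": 1}, {"dx": 0, "dy": 0, "dz": 0, "roll": 0, "jaw": 1}]}}

```text
time_s: 29.83
ee_pos: [0.4755, -0.0041, 0.0501]
eef_rot: [-3.141, -0.0, 3.105]
force: [-0.7, -0.2, -1.5]
grip_width: 0.0119
grip_force: 50.0
```

```bash
python3 go.py 479.2 -4.1 42.4 177.9
```

```text
t 29.83 at [475.5  -4.1  50.1] yaw 177.9 F [-0.7 -0.2 -1.5] grip 0.0119 50.0 q6 -1.62
roll -0.0  dx -3.7 dy 0.1 dz 7.7
```

Request:
{"api": "send_rows", "payload": {"rows": [{"dx": -4, "dy": 0, "dz": 5, "roll": 0, "jaw": 1}, {"dx": 0, "dy": 0, "dz": 2.5, "roll": 0, "jaw": 1}, {"dx": -6, "dy": 0, "dz": 0, "roll": 0, "jaw": 1}, {"dx": -6, "dy": 0, "dz": 0, "roll": 0, "jaw": 1}, {"dx": -4, "dy": 0, "dz": 0, "roll": 0, "jaw": 1}, {"dx": -4, "dy": 0, "dz": 0, "roll": 0, "jaw": 1}, {"dx": -3, "dy": 0, "dz": 0, "roll": 0, "jaw": 1}, {"dx": -3, "dy": 0, "dz": 0, "roll": 0, "jaw": 1}, {"dx": -3, "dy": 0, "dz": 0, "roll": 0, "jaw": 1}]}}

```text
time_s: 30.58
ee_pos: [0.5082, -0.0055, 0.0427]
eef_rot: [3.142, -0.002, 3.104]
force: [-18.4, 0.2, 22.8]
grip_width: 0.0118
grip_force: 50.0
```

Request:
{"api": "send_rows", "payload": {"rows": [{"dx": -3, "dy": 0, "dz": 0, "roll": 0, "jaw": 1}, {"dx": -3, "dy": 0, "dz": 0, "roll": 0, "jaw": 1}]}}

```text
time_s: 30.75
ee_pos: [0.5125, -0.0056, 0.0429]
eef_rot: [-3.142, -0.006, 3.104]
force: [-27.3, 1.5, 31.2]
grip_width: 0.0118
grip_force: 50.0
```

Request:
{"api": "send_rows", "payload": {"rows": [{"dx": -3, "dy": 0, "dz": 0, "roll": 0, "jaw": 1}, {"dx": -3, "dy": 0, "dz": 0, "roll": 0, "jaw": 1}]}}

```text
time_s: 30.92
ee_pos: [0.5188, -0.0059, 0.0429]
eef_rot: [3.142, -0.005, 3.104]
force: [-22.3, 0.4, 26.6]
grip_width: 0.0115
grip_force: 50.0
```

Request:
{"api": "send_rows", "payload": {"rows": [{"dx": 0, "dy": 0, "dz": -0.5, "roll": 0, "jaw": 1}, {"dx": 0, "dy": 0, "dz": -0.5, "roll": 0, "jaw": 1}, {"dx": 0, "dy": 0, "dz": 0, "roll": 0, "jaw": 1}]}}

```text
time_s: 31.17
ee_pos: [0.5195, -0.0059, 0.0429]
eef_rot: [3.142, -0.003, 3.104]
force: [-7.5, 0.4, 5.3]
grip_width: 0.0117
grip_force: 50.0
```

```bash
python3 go.py 554.1 -6.9 42.4 177.9
python3 - <<'E'
from h import *
S=snap('side'); P=cloud(S);h=masks(S)
m=(h[...,0]>=100)&(h[...,0]<=128)&(h[...,1]>130)&(P[...,0]>.33)&(P[...,0]<.62)&(abs(P[...,1])<.06)&(P[...,2]>0.02)&(P[...,2]<.09)
q=P[m];print('blue side',len(q),np.round(np.percentile(q,[1,99],0),4))
for a,b in ((.47,.5),(.5,.53),(.53,.56),(.56,.59)):
    w=q[(q[:,0]>a)&(q[:,0]<b)]; print(a,len(w),np.round(np.percentile(w[:,2],[5,50,95]),4) if len(w) else '')
cr=cv2.resize(S['frame'][175:285,240:400],(800,550),interpolation=cv2.INTER_CUBIC); cv2.imwrite('pics/crop6.png',cr[:,:,::-1])
E
```

```text
t 31.17 at [519.5  -5.9  42.9] yaw 177.8 F [-7.5  0.4  5.3] grip 0.0117 50.0 q6 -1.61
roll -0.1  dx -34.7 dy 0.3 dz 0.5
blue side 153 [[ 0.4806 -0.0213  0.0306]
 [ 0.5752  0.0128  0.0727]]
0.47 27 [0.0313 0.0341 0.0371]
0.5 32 [0.0318 0.0342 0.0726]
0.53 60 [0.0316 0.0341 0.0377]
0.56 34 [0.0319 0.0345 0.0371]
```

View pics/crop6.png

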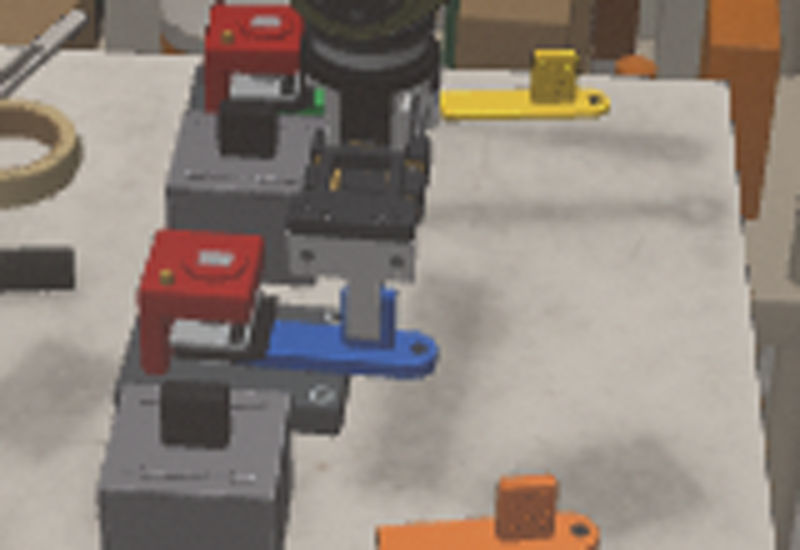

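Blue sits flat in the middle mouth and hasn't slipped: tail at 0.481 fits the grip. The high force came from pressing down on the carrier. Continuing.

Request:
{"api": "send_rows", "payload": {"rows": [{"dx": -3, "dy": 0, "dz": 0, "roll": 0, "jaw": 1}, {"dx": -3, "dy": 0, "dz": 0, "roll": 0, "jaw": 1}, {"dx": -3, "dy": 0, "dz": 0, "roll": 0, "jaw": 1}]}}

```text
time_s: 31.47
ee_pos: [0.5281, -0.0062, 0.043]
eef_rot: [3.142, -0.005, 3.104]
force: [-11.9, -0.2, 9.8]
grip_width: 0.012
grip_force: 50.0
```

Request:
{"api": "send_rows", "payload": {"rows": [{"dx": -4, "dy": 0, "dz": 0, "roll": 0, "jaw": 1}, {"dx": -4, "dy": 0, "dz": 0, "roll": 0, "jaw": 1}, {"dx": -4, "dy": 0, "dz": 0, "roll": 0, "jaw": 1}, {"dx": -4, "dy": 0, "dz": 0, "roll": 0, "jaw": 1}]}}

```text
time_s: 31.8
ee_pos: [0.5441, -0.0069, 0.043]
eef_rot: [3.142, -0.005, 3.104]
force: [-12.6, 0.5, 11.1]
grip_width: 0.0116
grip_force: 50.0
```

Request:
{"api": "send_rows", "payload": {"rows": [{"dx": -3, "dy": 0, "dz": 0, "roll": 0, "jaw": 1}, {"dx": -2, "dy": 0, "dz": 0, "roll": 0, "jaw": 1}]}}

```text
time_s: 31.97
ee_pos: [0.5492, -0.007, 0.043]
eef_rot: [3.142, -0.005, 3.104]
force: [-12.4, 1.3, 10.5]
grip_width: 0.0116
grip_force: 50.0
```

Request:
{"api": "send_rows", "payload": {"rows": [{"dx": -2, "dy": 0, "dz": 0, "roll": 0, "jaw": 1}, {"dx": -2, "dy": 0, "dz": 0, "roll": 0, "jaw": 1}]}}

```text
time_s: 32.13
ee_pos: [0.5531, -0.0072, 0.043]
eef_rot: [3.142, -0.005, 3.104]
force: [-12.2, 0.3, 9.0]
grip_width: 0.0117
grip_force: 50.0
```

Request:
{"api": "send_rows", "payload": {"rows": [{"dx": -2, "dy": 0, "dz": 0, "roll": 0, "jaw": 1}, {"dx": -1, "dy": 0, "dz": 0, "roll": 0, "jaw": 1}]}}

```text
time_s: 32.3
ee_pos: [0.5551, -0.0073, 0.043]
eef_rot: [3.142, -0.008, 3.104]
force: [-28.2, 0.3, 23.1]
grip_width: 0.0116
grip_force: 50.0
```

Wall reached at x=0.555. Releasing and going for yellow.

Request:
{"api": "send_rows", "payload": {"rows": [{"dx": 0, "dy": 0, "dz": 0, "roll": 0, "jaw": 0}, {"dx": 0, "dy": 0, "dz": 0, "roll": 0, "jaw": 0}, {"dx": 0, "dy": 0, "dz": 0, "roll": 0, "jaw": 0}, {"dx": 0, "dy": 0, "dz": 0, "roll": 0, "jaw": 0}, {"dx": 0, "dy": 0, "dz": -20, "roll": 0, "jaw": 0}, {"dx": 0, "dy": 0, "dz": -30, "roll": 0, "jaw": 0}, {"dx": 0, "dy": 0, "dz": -30, "roll": 0, "jaw": 0}, {"dx": 30, "dy": 0, "dz": -10, "roll": -4, "jaw": 0}, {"dx": 30, "dy": -20, "dz": 0, "roll": -3.8, "jaw": 0}, {"dx": 30, "dy": -25, "dz": 0, "roll": 0, "jaw": 0}, {"dx": 30, "dy": -30, "dz": 0, "roll": 0, "jaw": 0}, {"dx": 0, "dy": -20, "dz": 0, "roll": 0, "jaw": 0}]}}

```text
time_s: 33.3
ee_pos: [0.4431, -0.1081, 0.1334]
eef_rot: [-3.142, -0.001, -3.043]
force: [0.5, 0.2, -0.2]
grip_width: 0.0473
grip_force: 0.0
```

```bash
python3 - <<'E'
from h import *
np.set_printoptions(precision=4,suppress=True)
T=snap('top')
for n,sz,f,lo,a,s0,s1 in spacers(T): print(n,sz,f,lo,'ang %.1f %.3f %.3f'%(a,s0,s1))
E
python3 go.py 408.5 -328.9 60 185.7
```

```text
yellow 459 [ 0.4103 -0.33    0.0454] [ 0.4326 -0.3264  0.0062] ang 5.8 -0.041 0.077
green 187 [0.3751 0.429  0.0371] [0.3593 0.4406 0.0068] ang 142.3 -0.024 0.058
orange 457 [0.4217 0.1308 0.0526] [0.4438 0.1366 0.0144] ang 11.9 -0.040 0.078
t 33.35 at [ 445.5 -110.5  133.9] yaw -174.4 F [0.3 0.  0.3] grip 0.0471 0.0 q6 -1.99
roll -0.1  dx 58.5 dy -213.6 dz 73.9
```

Request:
{"api": "send_rows", "payload": {"rows": [{"dx": 8, "dy": -30, "dz": 0, "roll": 0, "jaw": 0}, {"dx": 8, "dy": -30, "dz": 0, "roll": 0, "jaw": 0}, {"dx": 8, "dy": -30, "dz": 0, "roll": 0, "jaw": 0}, {"dx": 8, "dy": -30, "dz": 0, "roll": 0, "jaw": 0}, {"dx": 8, "dy": -30, "dz": 0, "roll": 0, "jaw": 0}, {"dx": 8, "dy": -30, "dz": 13, "roll": 0, "jaw": 0}, {"dx": 8, "dy": -30, "dz": 30, "roll": 0, "jaw": 0}, {"dx": 0, "dy": 0, "dz": 30, "roll": 0, "jaw": 0}, {"dx": 0, "dy": 0, "dz": 0, "roll": 0, "jaw": 0}, {"dx": 0, "dy": 0, "dz": 0, "roll": 0, "jaw": 0}, {"dx": 0, "dy": 0, "dz": 0, "roll": 0, "jaw": 0}]}}

```text
time_s: 34.27
ee_pos: [0.4126, -0.32, 0.063]
eef_rot: [-3.141, 0.001, -3.042]
force: [-0.3, 0.2, 1.3]
grip_width: 0.0467
grip_force: 0.0
```

```bash
python3 go.py 409 -329.2 14 185.7
```

```text
t 34.27 at [ 412.6 -320.    63. ] yaw -174.3 F [-0.3  0.2  1.3] grip 0.0467 0.0 q6 -2.40
roll 0.0  dx 4.5 dy -8.8 dz 49.0
```

Request:
{"api": "send_rows", "payload": {"rows": [{"dx": 4.5, "dy": -9, "dz": 0, "roll": 0, "jaw": 0}, {"dx": 0, "dy": 0, "dz": 20, "roll": 0, "jaw": 0.2}, {"dx": 0, "dy": 0, "dz": 15, "roll": 0, "jaw": 0.3}, {"dx": 0, "dy": 0, "dz": 0, "roll": 0, "jaw": 0.3}, {"dx": 0, "dy": 0, "dz": 0, "roll": 0, "jaw": 0.3}, {"dx": 0, "dy": 0, "dz": 0, "roll": 0, "jaw": 0.3}]}}

```text
time_s: 34.77
ee_pos: [0.4089, -0.3301, 0.0281]
eef_rot: [-3.14, 0.001, -3.042]
force: [0.1, 0.7, 0.4]
grip_width: 0.0329
grip_force: 0.0
```

```bash
python3 go.py 409 -329.2 14 185.7
```

```text
t 34.77 at [ 408.9 -330.1   28.1] yaw -174.3 F [0.1 0.7 0.4] grip 0.0329 0.0 q6 -2.42
roll 0.0  dx -0.2 dy 0.8 dz 14.1
```

Request:
{"api": "send_rows", "payload": {"rows": [{"dx": 0, "dy": 0.5, "dz": 10, "roll": 0, "jaw": 0.4}, {"dx": 0, "dy": 0, "dz": 4, "roll": 0, "jaw": 1}, {"dx": 0, "dy": 0, "dz": 0, "roll": 0, "jaw": 1}, {"dx": 0, "dy": 0, "dz": 0, "roll": 0, "jaw": 1}, {"dx": 0, "dy": 0, "dz": 0, "roll": 0, "jaw": 1}, {"dx": 0, "dy": 0, "dz": 0, "roll": 0, "jaw": 1}, {"dx": 0, "dy": 0, "dz": 0, "roll": 0, "jaw": 1}, {"dx": 0, "dy": 0, "dz": -20, "roll": 0, "jaw": 1}, {"dx": 0, "dy": 0, "dz": -30, "roll": 0, "jaw": 1}, {"dx": 0, "dy": 0, "dz": -30, "roll": 0, "jaw": 1}, {"dx": 0, "dy": 10, "dz": 0, "roll": 1.9, "jaw": 1}, {"dx": 0, "dy": 10, "dz": 0, "roll": 0, "jaw": 1}]}}

```text
time_s: 35.77
ee_pos: [0.407, -0.3094, 0.0939]
eef_rot: [-3.139, 0.002, -3.078]
force: [-0.1, 0.3, -1.5]
grip_width: 0.0117
grip_force: 50.0
```

```bash
python3 go.py 468 267.5 60 183.8
```

```text
t 35.77 at [ 407.  -309.4   93.9] yaw -176.3 F [-0.1  0.3 -1.5] grip 0.0117 50.0 q6 -2.36
roll -0.1  dx -99.1 dy 571.6 dz 33.9
```

Request:
{"api": "send_rows", "payload": {"rows": [{"dx": -2, "dy": 25, "dz": 0, "roll": 0, "jaw": 1}, {"dx": -2.5, "dy": 33, "dz": 0, "roll": 0, "jaw": 1}, {"dx": -2.5, "dy": 33, "dz": 0, "roll": 0, "jaw": 1}, {"dx": -2.5, "dy": 33, "dz": 0, "roll": 0, "jaw": 1}, {"dx": -2.5, "dy": 33, "dz": 0, "roll": 0, "jaw": 1}, {"dx": -2.5, "dy": 33, "dz": 0, "roll": 0, "jaw": 1}, {"dx": -2.5, "dy": 33, "dz": 0, "roll": 0, "jaw": 1}, {"dx": -2.5, "dy": 33, "dz": 0, "roll": 0, "jaw": 1}, {"dx": -2.5, "dy": 33, "dz": 0, "roll": 0, "jaw": 1}, {"dx": -2.5, "dy": 33, "dz": 0, "roll": 0, "jaw": 1}, {"dx": -2.5, "dy": 33, "dz": 0, "roll": 0, "jaw": 1}, {"dx": -2.5, "dy": 33, "dz": 0, "roll": 0, "jaw": 1}]}}

```text
time_s: 36.77
ee_pos: [0.4092, 0.0818, 0.0917]
eef_rot: [-3.142, -0.001, -3.074]
force: [0.8, -0.3, -0.3]
grip_width: 0.0115
grip_force: 50.0
```

```bash
python3 go.py 470 267.6 60 183.8
```

```text
t 36.77 at [409.2  81.8  91.7] yaw -176.2 F [ 0.8 -0.3 -0.3] grip 0.0115 50.0 q6 -1.53
roll 0.0  dx -72.9 dy 181.3 dz 31.7
```

Request:
{"api": "send_rows", "payload": {"rows": [{"dx": -10, "dy": 30, "dz": 0, "roll": 0, "jaw": 1}, {"dx": -12, "dy": 30, "dz": 0, "roll": 0, "jaw": 1}, {"dx": -12, "dy": 30, "dz": 0, "roll": 0, "jaw": 1}, {"dx": -12, "dy": 30, "dz": 0, "roll": 0, "jaw": 1}, {"dx": -12, "dy": 30, "dz": 0, "roll": 0, "jaw": 1}, {"dx": -14, "dy": 27, "dz": 0, "roll": 0, "jaw": 1}, {"dx": 0, "dy": 0, "dz": 20, "roll": 0, "jaw": 1}, {"dx": 0, "dy": 0, "dz": 22, "roll": 0, "jaw": 1}, {"dx": 0, "dy": 0, "dz": 0, "roll": 0, "jaw": 1}, {"dx": 0, "dy": 0, "dz": 0, "roll": 0, "jaw": 1}, {"dx": 0, "dy": 0, "dz": 0, "roll": 0, "jaw": 1}, {"dx": 0, "dy": 0, "dz": 0, "roll": 0, "jaw": 1}]}}

```text
time_s: 37.77
ee_pos: [0.471, 0.2615, 0.0516]
eef_rot: [3.141, 0.001, -3.076]
force: [-0.6, -0.1, -0.6]
grip_width: 0.0116
grip_force: 50.0
```

```bash
python3 go.py 478.2 268.2 37 183.8
python3 - <<'E'
from h import *
S=snap('side'); P=cloud(S);h=masks(S)
m=(h[...,0]>=20)&(h[...,0]<=34)&(h[...,1]>130)&(P[...,0]>.4)&(P[...,0]<.58)&(P[...,1]>.22)&(P[...,1]<.31)&(P[...,2]>0.0)&(P[...,2]<.1)
q=P[m];print('yel side',len(q),np.round(np.percentile(q,[1,50,99],0),4))
E
```

```text
t 37.77 at [471.  261.5  51.6] yaw -176.2 F [-0.6 -0.1 -0.6] grip 0.0116 50.0 q6 -1.20
roll -0.0  dx -7.6 dy 6.2 dz 14.6
yel side 430 [[0.4334 0.247  0.0417]
 [0.4995 0.2677 0.0451]
 [0.5495 0.2831 0.0686]]
```

Request:
{"api": "send_rows", "payload": {"rows": [{"dx": -4, "dy": 6, "dz": 0, "roll": 0, "jaw": 1}, {"dx": -4, "dy": 0, "dz": 10, "roll": 0, "jaw": 1}, {"dx": 0, "dy": 0, "dz": 4.5, "roll": 0, "jaw": 1}, {"dx": 0, "dy": 0, "dz": 0, "roll": 0, "jaw": 1}, {"dx": -6, "dy": 0, "dz": 0, "roll": 0, "jaw": 1}, {"dx": -6, "dy": 0, "dz": 0, "roll": 0, "jaw": 1}, {"dx": -6, "dy": 0, "dz": 0, "roll": 0, "jaw": 1}]}}

```text
time_s: 38.4
ee_pos: [0.4969, 0.2691, 0.0361]
eef_rot: [3.142, 0.0, -3.076]
force: [0.7, 0.2, -0.7]
grip_width: 0.0116
grip_force: 50.0
```

Request:
{"api": "send_rows", "payload": {"rows": [{"dx": -3, "dy": 0, "dz": 0, "roll": 0, "jaw": 1}, {"dx": -3, "dy": 0, "dz": 0, "roll": 0, "jaw": 1}, {"dx": -3, "dy": 0, "dz": 0, "roll": 0, "jaw": 1}]}}

```text
time_s: 38.65
ee_pos: [0.5049, 0.2695, 0.0356]
eef_rot: [-3.141, -0.002, -3.076]
force: [-2.2, -0.7, -3.6]
grip_width: 0.0119
grip_force: 50.0
```

Request:
{"api": "send_rows", "payload": {"rows": [{"dx": -3, "dy": 0, "dz": 0, "roll": 0, "jaw": 1}, {"dx": -3, "dy": 0, "dz": 0, "roll": 0, "jaw": 1}]}}

```text
time_s: 38.82
ee_pos: [0.5103, 0.2698, 0.0352]
eef_rot: [-3.141, -0.003, -3.076]
force: [-4.5, -0.5, -4.3]
grip_width: 0.0114
grip_force: 50.0
```

Request:
{"api": "send_rows", "payload": {"rows": [{"dx": -3, "dy": 0, "dz": 0, "roll": 0, "jaw": 1}, {"dx": -3, "dy": 0, "dz": 0, "roll": 0, "jaw": 1}]}}

```text
time_s: 38.98
ee_pos: [0.5171, 0.2704, 0.0356]
eef_rot: [-3.141, -0.001, -3.076]
force: [-3.5, -0.5, -5.2]
grip_width: 0.0116
grip_force: 50.0
```

```bash
python3 go.py 553 273.2 37 183.8
```

```text
t 38.98 at [517.1 270.4  35.6] yaw -176.2 F [-3.5 -0.5 -5.2] grip 0.0116 50.0 q6 -1.22
roll -0.0  dx -36.0 dy 0.4 dz -1.4
```

Drag of about 4 N, so yellow fits the left caliper. Pushing home.

Request:
{"api": "send_rows", "payload": {"rows": [{"dx": -4, "dy": 0, "dz": 0, "roll": 0, "jaw": 1}, {"dx": -4, "dy": 0, "dz": 0, "roll": 0, "jaw": 1}, {"dx": -4, "dy": 0, "dz": 0, "roll": 0, "jaw": 1}, {"dx": -4, "dy": 0, "dz": 0, "roll": 0, "jaw": 1}, {"dx": -4, "dy": 0, "dz": 0, "roll": 0, "jaw": 1}, {"dx": -4, "dy": 0, "dz": 0, "roll": 0, "jaw": 1}, {"dx": -3, "dy": 0, "dz": 0, "roll": 0, "jaw": 1}, {"dx": -3, "dy": 0, "dz": 0, "roll": 0, "jaw": 1}]}}

```text
time_s: 39.65
ee_pos: [0.5472, 0.2724, 0.0357]
eef_rot: [-3.141, -0.001, -3.076]
force: [-4.5, 0.2, -8.6]
grip_width: 0.0119
grip_force: 50.0
```

Request:
{"api": "send_rows", "payload": {"rows": [{"dx": -2, "dy": 0, "dz": 0, "roll": 0, "jaw": 1}, {"dx": -2, "dy": 0, "dz": 0, "roll": 0, "jaw": 1}]}}

```text
time_s: 39.82
ee_pos: [0.551, 0.2727, 0.0357]
eef_rot: [-3.141, -0.001, -3.076]
force: [-5.3, -0.5, -8.3]
grip_width: 0.0122
grip_force: 50.0
```

Request:
{"api": "send_rows", "payload": {"rows": [{"dx": -2, "dy": 0, "dz": 0, "roll": 0, "jaw": 1}, {"dx": -1, "dy": 0, "dz": 0, "roll": 0, "jaw": 1}]}}

```text
time_s: 39.98
ee_pos: [0.5526, 0.2728, 0.0357]
eef_rot: [-3.141, -0.004, -3.076]
force: [-22.9, -2.6, 3.3]
grip_width: 0.0117
grip_force: 50.0
```

Wall reached. Release, retreat and check.

Request:
{"api": "send_rows", "payload": {"rows": [{"dx": 0, "dy": 0, "dz": 0, "roll": 0, "jaw": 0}, {"dx": 0, "dy": 0, "dz": 0, "roll": 0, "jaw": 0}, {"dx": 0, "dy": 0, "dz": 0, "roll": 0, "jaw": 0}, {"dx": 0, "dy": 0, "dz": 0, "roll": 0, "jaw": 0}, {"dx": 0, "dy": 0, "dz": -20, "roll": 0, "jaw": 0}, {"dx": 0, "dy": 0, "dz": -30, "roll": 0, "jaw": 0}, {"dx": 0, "dy": 0, "dz": -35, "roll": 0, "jaw": 0}, {"dx": 25, "dy": 0, "dz": -35, "roll": 0, "jaw": 0}, {"dx": 35, "dy": 10, "dz": -30, "roll": 0, "jaw": 0}, {"dx": 35, "dy": 25, "dz": 0, "roll": 0, "jaw": 0}, {"dx": 35, "dy": 25, "dz": 0, "roll": 0, "jaw": 0}, {"dx": 35, "dy": 25, "dz": 0, "roll": 0, "jaw": 0}]}}

```text
time_s: 40.98
ee_pos: [0.3911, 0.3445, 0.1825]
eef_rot: [3.14, 0.003, -3.077]
force: [0.5, 0.8, -0.2]
grip_width: 0.0467
grip_force: 0.0
```

Request:
{"api": "send_rows", "payload": {"rows": [{"dx": 30, "dy": 30, "dz": 0, "roll": 0, "jaw": 0}, {"dx": 30, "dy": 30, "dz": 0, "roll": 0, "jaw": 0}, {"dx": 30, "dy": 30, "dz": 0, "roll": 0, "jaw": 0}, {"dx": 0, "dy": 0, "dz": 0, "roll": 0, "jaw": 0}, {"dx": 0, "dy": 0, "dz": 0, "roll": 0, "jaw": 0}]}}

```text
time_s: 41.4
ee_pos: [0.297, 0.4275, 0.1819]
eef_rot: [3.141, 0.001, -3.072]
force: [-0.2, 0.8, -0.3]
grip_width: 0.0468
grip_force: 0.0
```

```bash
python3 - <<'E'
from h import *
np.set_printoptions(precision=4,suppress=True)
T=snap('top');P=cloud(T);h=masks(T)
for n,k,(x,y,a) in (('yellow','L',(.6029,.2765,3.8)),('blue','M',(.6041,-.0087,-2.1)),('green','R',(.6028,-.2865,2.3))):
    A,B=HUE[n];m=(h[...,0]>=A)&(h[...,0]<=B)&(h[...,1]>110)&(abs(P[...,0]-x+.06)<.06)&(abs(P[...,1]-y)<.05)
    q=P[m]-[x,y,0];c,s=np.cos(np.radians(a)),np.sin(np.radians(a))
    L=np.stack([q[:,0]*c+q[:,1]*s,-q[:,0]*s+q[:,1]*c,q[:,2]],1);lo=L[L[:,2]<.045];hi=L[L[:,2]>.055]
    print(n,len(L),'tail x',lo[:,0].min(),'y',np.percentile(lo[:,1],[2,98]),'z',np.median(lo[:,2]),'fin',np.median(hi,0), 'ang',np.degrees(np.polyfit(hi[:,0],hi[:,1],1)[0]))
for n,sz,f,lo,a,s0,s1 in spacers(T): print(n,sz,f,lo)
for y in (.392,.134,-.147):
    m=(abs(P[...,1]-y)<.06)&(abs(P[...,0]-.605)<.07)&(P[...,2]>.06)&(P[...,2]<.085); q=P[m]; print('cover',y,len(q),np.median(q,0),q[:,2].min(),cv2.minAreaRect(q[:,:2].astype(np.float32)*1000))
S=snap('side')
E
ls -t pics|head -2
```

```text
yellow 293 tail x -0.08968813223950396 y [-0.0182  0.0189] z 0.02792496036050613 fin [-0.0505 -0.0013  0.0662] ang -1.756096029570244
blue 291 tail x -0.08858311585353311 y [-0.018   0.0182] z 0.03322909996607889 fin [-0.0505  0.0003  0.0713] ang -0.12575833791056307
green 282 tail x -0.08916154105675636 y [-0.0164  0.0174] z 0.0302665070354206 fin [-0.0504  0.0021  0.0694] ang -1.1250571974962462
yellow 66 [0.5178 0.2706 0.039 ] [0.5271 0.2739 0.0224]
green 185 [0.3724 0.4276 0.0384] [0.3596 0.4404 0.0066]
orange 458 [0.4218 0.1309 0.0525] [0.4435 0.1365 0.0145]
cover 0.392 1018 [0.5943 0.3849 0.0723] 0.06017106672304474 ((595.7166137695312, 390.16790771484375), (94.73560333251953, 89.50830078125), 0.223928764462471)
cover 0.134 1009 [0.599  0.1319 0.0724] 0.060783851593016 ((601.3617553710938, 133.50430297851562), (85.53058624267578, 94.64080810546875), 89.72415924072266)
cover -0.147 1018 [ 0.603  -0.1434  0.0724] 0.06012385326180295 ((605.7012329101562, -146.30166625976562), (95.4482421875, 88.7931900024414), 0.4635426998138428)
side_41.50.png
top_41.45.png
```

View pics/side_41.50.png

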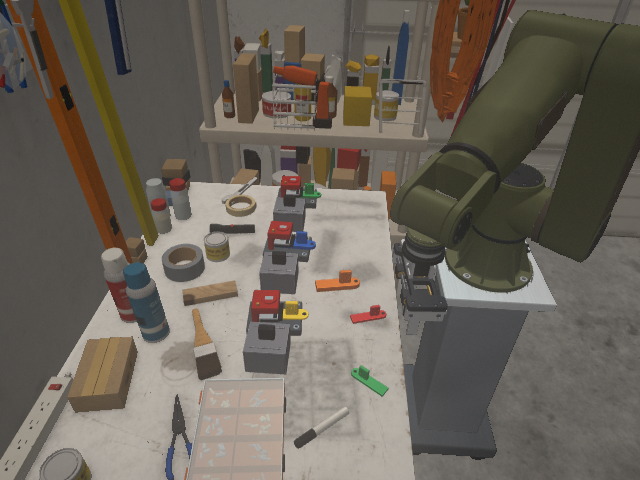

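The picture shows yellow (292,312), blue (302,240) and green (311,190) fully in their calipers. The three covers stand upright, orange (340,282) lies flat on the bench, and the arm is clear.

```bash
python3 -c "
from station import *
print(hand_in())"
```

```text
the job is handed in; nothing more can be done
None
```

The job is handed in: yellow (5 mm) is fully home in the left caliper, blue (11 mm) in the middle and green (8 mm) in the right; orange lies flat on the bench, all three covers stand upright, and the verdict was not shown.

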